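# Nip up the wash-water coupling

## Task

The brass hex nut on the darkroom's sloping wash-water coupling is loose: run it down clockwise with the fingers alone until it comes up against its stop, then take the large spanner, the one that fits the nut, from the white print tray and use it to tighten the nut a further eighth of a turn, no more. Put the spanner back flat in the tray, and leave the other things where they are: those standing on the table should not be shifted, and the other tools stay in the tray.

Things in the scene. Friction and masses are not known exactly. Their poses are not given: they have to be found in the camera images.
- stand: fixed valve stand. Origin on the table under the nut, z up. Base plate x -10 to 120, y +-55 mm; block to 87 mm high at x 27 to 103. Nut centre 150 mm above the origin; its axis leans 35 deg from vertical to -x (outward -0.574, 0, 0.819). Below the nut a 26 mm neck (27 mm free), then a 48 mm body. A 17-21 mm thick hose tail sticks out of the nut, to 39 mm beyond its centre
- hexnut: captive brass hex nut on the stand, 36 mm across flats, 41.6 across corners, 26 high. Origin at its centre, z outward along its axis, x normal to one flat (others every 60 deg). Turns in place without travel; clockwise seen from outside (negative about z) tightens. Total angle = run + tighten
- run (a joint): free running of the nut in rad: 0 to 2.0, starts at 0 to 0.5, grows clockwise; light friction (0.08 N m). At 2.0 it is up against its stop. Every further clockwise turn is the stiff tightening (joint tighten).
- tighten (a joint): tightening turn beyond the stop, in rad: starts at 0, grows clockwise, takes about 0.9 N m, stays where it is left; an eighth of a turn is 0.785, well past it spoils the washer. Fingers gripping the nut with about 10 to 15 N run it down but slip before they move this.
- spanner: large loose steel open-ended spanner lying in the tray, 192 mm long, 14 thick, 0.2-0.3 kg. Origin mid-length on its underside, x towards the jaws. Handle 16 mm wide, x -96 to 32. Jaws 38.5 mm apart (centred on y 0), parallel x 44 to 86, flared to 96; gap bottom at x 44; head up to 78 wide. Seated on the nut, x 66 is on the nut's axis. Mass centre near x 15
- small_spanner: small loose steel open-ended spanner, 150 mm long, 12 mm thick, handle 13 mm wide, jaws 25 mm apart: too small for the nut. Origin at mid-length on its underside, x towards the jaws. Stays in the tray.
- tongs: loose wooden print tongs, 180 mm long, 40 mm wide, 12 mm high, lying in the tray. Origin at mid-length on the underside, x towards the tips. They stay in the tray.
- tray: fixed white plastic print tray 260 (x) x 320 (y) x 45 mm, walls and floor 5 mm. Origin under its centre. Holds the two spanners and the tongs side by side, about 90 mm apart along its y, all pointing roughly along its x; which lies where varies.
- tank: loose black developing tank, 92 mm across, 130 mm high, origin under its centre; bystander
- jug: loose white jug with a handle, 90 mm across, 110 mm high, origin under its centre; bystander
- paper_box: loose white and brown paper box 132 x 182 x 37 mm, origin under its centre; bystander
- reel: loose grey film reel, 90 mm across, 44 mm high, origin under its centre; bystander
- loupe: loose black loupe, 56 mm across, 55 mm high, origin under its centre; bystander
Mind the look-alikes: they are no part of the job. Leave any blue or turquoise look-alike of the stand alone.

How it is judged (in metres and radians):
On the way, in this order (a step that is already met when the one before it is completed fails the run):
1. the nut is run down by hand to within 0.15 rad of its stop, not yet tightened (value of joint run above 1.85 rad and value of joint tighten below 0.25 rad), for 0.2 s.
2. the spanner, pressing on the nut, has tightened it by at least 0.5 rad (value of joint tighten above 0.5 rad and contact force between spanner and hexnut above 2 N), for 0.05 s.
At the end, for the whole second after the job is handed in: nut still against its stop (run above 1.7) and tightened by 0.52 to 1.05 rad; spanner flat and still in the tray; spanner, small spanner and tongs each within 100 mm (x) and 150 mm (y) of the tray centre and with origin under 30 mm above the tray origin (value of joint run above 1.7 rad and value of joint tighten between 0.52 and 1.05 rad and x of spanner in the frame of tray between -0.1 and 0.1 m and y of spanner in the frame of tray between -0.15 and 0.15 m and z of each of spanner, small_spanner, tongs in the frame of tray below 0.03 m and angle between the z axis of spanner and the z axis of tray, either way round below 0.15 rad and linear speed of spanner below 0.02 m/s and x of small_spanner in the frame of tray between -0.1 and 0.1 m and y of small_spanner in the frame of tray between -0.15 and 0.15 m and x of tongs in the frame of tray between -0.1 and 0.1 m and y of tongs in the frame of tray between -0.15 and 0.15 m); the robot touches nothing.
It fails at once if the fingers turn the nut past its stop: they press on it while it is tightened by more than 0.25 rad (contact force between the fingers and hexnut above 2 N and value of joint tighten above 0.25 rad).
It fails at once if the spanner is used on the nut before it has been run down by hand (contact force between spanner and hexnut above 1 N and value of joint run below 1.5 rad).
It fails at once if the nut is overtightened beyond 1.2 rad (value of joint tighten above 1.2 rad).
It fails at once if something standing on the table is shifted by more than 40 mm (distance of any of tank, jug, paper_box, reel, loupe from where it was at the start of the episode above 0.04 m).
It also fails if it takes over 72 s, if anything falls off the work surface, if the arm or the gripper's body presses on something with over 40 N, if the wrist force passes 120 N, or if a joint passes its speed limit or range.

## Robot

A 7-joint arm with a two-finger parallel gripper is mounted at the origin on the work surface. World frame = base frame: x ahead of the robot, y to its left, z up, the work surface at z = 0. Lengths are in mm, angles in rad, forces in N, time in s.
With the tool pointing down it reaches from about 400 to 875 mm from the base axis. Payload 4.4 kg.
Tool frame: the origin (TCP) lies midway between the tips of the shut fingers; the grasp point (between the pads) lies 19 mm behind it; z points along the fingers, y is the line along which they close (so a half turn about z gives the same grasp; the last joint's range is limited). The gripper opens to 85 mm and grips with 20 to 120 N. Pads are 22 mm wide; open, the fingers measure 114 mm over their backs; the gripper's body (76 mm by 85 mm) begins 54 mm behind the grasp point. The pads swing forward as they close: fully open they stand 13 mm farther back than shut.
Start: joints at [1.104, 0.628, 0.038, 1.517, -0.027, 0.996, -0.02], TCP at [253.629, -598.49, 231.313] pointing down, gripper open.
Joint ranges: [-3.06, 3.06], [-0.37, 2.12], [-1.25, 1.32], [0.18, 2.47], [-1.1, 4.24], [0.23, 1.98], [-2.94, 2.94]. Speed limits (rad/s): [2.57, 2.57, 3.14, 3.14, 3.14, 3.14, 3.14].

## Interface

Orientations are given as [roll, pitch, yaw] about the fixed x, y, z axes, in that order (R = Rz(yaw) Ry(pitch) Rx(roll)).
In Python, from cell import ctrl gives the robot as it stands.
- The arm moves only by the shell command python3 -m crank 'ROWS' [OPENING]. ROWS is JSON, a list that holds one entry, the list of rows, each a list of 4 numbers: the shift along the tool's x, y, z normalised to -1 to 1, where 1 is 2.5 cm, then the turn about the tool's z normalised to -1 to 1, where 1 is 0.08 rad. In form: [[[dx, dy, dz, turn], ...]]. A call has 1 to 12 rows; each row shifts and turns the commanded pose from where the row before left it, along the tool's axes as they then stand; what a row does not reach is not made up. A row lasts 1/12 s, in which the tool goes at most 41.7 mm and 7.16 degrees, less where a joint would pass 70% of its speed; a pose out of reach is approached as far as the arm can. A call with a number of a shift or a turn outside -1 to 1 is refused whole. A call with a gripper value outside its range is refused whole. OPENING is the closure, from -1 (fully open) to 1 (shut), set as the call begins (- or left out, the last holds). The fingers move at their own pace and stop on an object; the grip force is fixed at half the most. Time passes only in rows, so rows that do not move let the fingers close. It gives the time, the measured TCP pose, the force, the opening and the grip force at its end, in the units of the state.
- ctrl.read_state(): the state, without advancing time (a new reading comes with each control period).
- ctrl.get_image(name): name is "scene" or "side" or "wrist"; returns a dict with "img" (384x512x3 uint8, red, green, blue), "intrinsics" (3x3 intrinsics, pixels), "extrinsics" (4x4, takes a point from camera to world coordinates). Camera axes: x right, y up, looking along -z (the intrinsics and any distortion apply to the point x, -y, -z); pixel columns grow to the right and rows downward; lengths in mm; the calibration is good to about 2 mm. A picture is of the moment at which its call begins. There is no depth.
- ctrl.finish_job(): hands the job in; it is judged then, once.
Trained networks look in the newest picture that a camera, given by its name, has taken for a name from the list of things; names that differ only in an ending like _2 or _b are one class to them, and where a whole thing is asked for, a point or a joint stands for the part that bears it (a point fixed in the world has none). Each returns a list of dicts, best first, with "confidence" (0 to 1); they miss things now and then, are a little off and sometimes report something else, mostly with a low value. They report only what shows in the picture. A call takes as long as a camera call. They do not tell look-alikes from the thing itself.
- ctrl.find_in(camera, target): "position" ([row, column] in pixels, amid what is visible of it).
- ctrl.trace(camera, target): "mask" (384x512 bool, what is visible of it) and "position" ([row, column] in pixels, amid what is visible of it).
- ctrl.place_of(camera, target): "position" ([row, column] in pixels: a listed point, or the origin of a listed thing).
The state is a dict: "clock": time; "qpos": joint angles; "qd": joint speeds; "tau": joint torques, N m; "eef_pos": TCP position; "tool_rot": TCP orientation; "force": force on the tool from outside, world axes, zero at the start; "torque": the same for the moment, N m; "width": finger opening in mm; "gripper_force": force on a finger pad.
Only numpy, scipy, OpenCV 4.12 (cv2) and the standard library are available. Lean on these libraries where they do the work, as an engineer would, in place of code of your own. Each camera call takes 0.05 s, during which the arm holds its last target. There are 200 camera calls.

## Working session

There is one attempt and no reset: what is moved stays moved. The work goes in short steps, Python scripts to look and compute and a shell command to move; the robot and the scene stay as the last step left them, time stands still between calls to the robot, and variables do not carry over. Pictures are saved under pics/ and viewed, at most 10 in all, crops included, and the job is handed in when it is done.

```bash
ls; mkdir -p pics; cat > h.py <<'E'
import numpy as np, cv2
from cell import ctrl
from scipy.spatial.transform import Rotation as R
def cam(n):
    d=ctrl.get_image(n); return d
def ray(d,p):
    K=np.array(d["intrinsics"]);E=np.array(d["extrinsics"])
    v=np.linalg.inv(K)@[p[1],p[0],1]; v=np.array([v[0],-v[1],-v[2]])
    w=E[:3,:3]@v; return E[:3,3],w/np.linalg.norm(w)
def onz(d,p,z):
    o,w=ray(d,p); return o+w*(z-o[2])/w[2]
def proj(d,X):
    K=np.array(d["intrinsics"]);E=np.array(d["extrinsics"])
    c=E[:3,:3].T@(np.atleast_2d(X)-E[:3,3]).T; c=np.array([c[0],-c[1],-c[2]])
    q=K@c; return (q[:2]/q[2]).T   # col,row
def tri(obs):
    A=np.zeros((3,3));b=np.zeros(3)
    for d,p in obs:
        o,w=ray(d,p);M=np.eye(3)-np.outer(w,w);A+=M;b+=M@o
    return np.linalg.solve(A,b)
def save(d,n): cv2.imwrite("pics/"+n,cv2.cvtColor(d["img"],cv2.COLOR_RGB2BGR))
E
python3 - <<'E'
from h import *
s=ctrl.read_state(); print({k:np.round(v,3) for k,v in s.items()})
im=[]
for n in ["scene","side"]:
    d=cam(n); im.append(d["img"]); print(n,np.round(d["extrinsics"],2).tolist())
    for t in ["stand","hexnut","spanner","small_spanner","tongs","tray","tank","jug","paper_box","reel","loupe"]:
        r=ctrl.place_of(n,t)
        print(n,t,[(np.round(x["position"],1).tolist(),round(x["confidence"],2),np.round(onz(d,x["position"],150 if t=="hexnut" else 0)[:2]).tolist()) for x in r[:3]])
for n,i in zip(["a","b"],im): cv2.imwrite(f"pics/{n}.png",cv2.cvtColor(cv2.resize(i,(800,600)),cv2.COLOR_RGB2BGR))
E
```

```text
pics
{'clock': np.float64(0.0), 'qpos': array([ 1.104,  0.629,  0.038,  1.518, -0.027,  0.996, -0.02 ]), 'qd': array([-0.001, -0.   ,  0.002, -0.002, -0.001, -0.001,  0.001]), 'tau': array([ 0.0000e+00, -5.6340e+01,  1.2260e+00, -1.9345e+01,  1.1000e-02,
        1.0000e-02, -0.0000e+00]), 'eef_pos': array([ 253.374, -597.886,  230.37 ]), 'tool_rot': array([-3.14 , -0.   ,  0.401]), 'force': array([0.002, 0.021, 0.625]), 'torque': array([ 0.03 , -0.022,  0.005]), 'gripper_force': np.float64(0.0), 'width': np.float64(85.269)}
scene [[0.17, -0.51, 0.84, 1514.81], [0.98, 0.09, -0.15, -125.42], [-0.0, 0.85, 0.52, 753.58], [0.0, 0.0, 0.0, 1.0]]
scene stand [([232.4, 272.5], 0.67, [565.0, 96.0]), ([189.5, 148.1], 0.59, [202.0, -337.0])]
scene hexnut [([223.6, 337.3], 0.62, [747.0, 238.0]), ([195.6, 273.4], 0.52, [571.0, 94.0]), ([236.3, 182.3], 0.29, [728.0, -187.0])]
scene spanner [([238.3, 156.2], 0.89, [528.0, -287.0])]
scene small_spanner [([234.5, 179.7], 0.81, [521.0, -211.0]), ([194.3, 292.2], 0.6, [340.0, 224.0])]
scene tongs [([238.2, 126.3], 0.63, [510.0, -384.0]), ([230.6, 269.9]
[... 657 characters left out ...]
5, [173.0, -337.0]), ([187.3, 144.2], 0.53, [744.0, 230.0]), ([184.9, 225.3], 0.45, [537.0, 103.0])]
side spanner [([162.8, 284.6], 0.85, [532.0, -313.0]), ([164.1, 286.7], 0.63, [520.0, -308.0]), ([173.1, 195.6], 0.41, [804.0, -80.0])]
side small_spanner [([175.7, 275.7], 0.68, [522.0, -213.0])]
side tongs [([152.6, 295.9], 0.48, [525.0, -409.0])]
side tray [([169.0, 285.6], 0.71, [508.0, -273.0])]
side tank [([175.6, 194.2], 0.55, [799.0, -63.0])]
side jug [([271.4, 118.6], 0.92, [695.0, 426.0])]
side paper_box [([344.2, 222.4], 0.84, [318.0, 468.0])]
side reel [([228.4, 287.2], 0.57, [355.0, 37.0])]
side loupe [([272.9, 266.0], 0.56, [329.0, 231.0]), ([231.0, 288.3], 0.17, [347.0, 46.0])]
```

View pics/a.png

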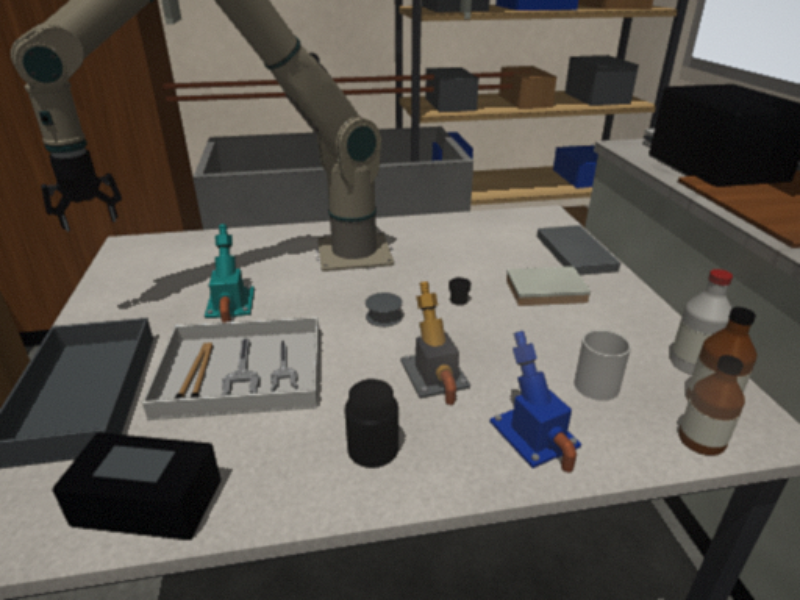

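View pics/b.png

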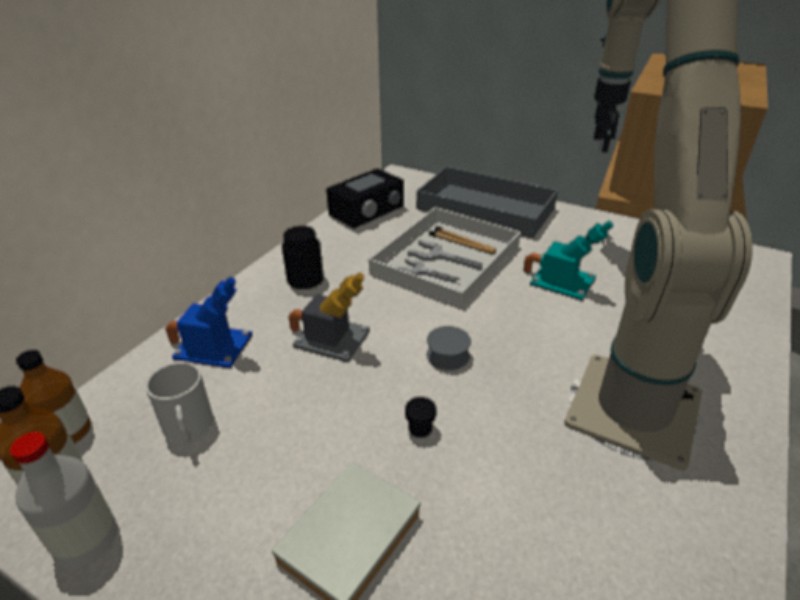

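The target is the brass-on-grey stand near scene px (196,273), around (553, 95). The teal and blue stands are decoys. The large spanner is the middle tool in the white tray. I'll move over the tray for a wrist view.

```bash
python3 -m crank '[[[0,0,-1,1],[0,0,-1,1],[0,0,-1,1],[0,0,-1,1],[0,0,-1,1],[0.8,-0.95,0,0],[0.8,-0.95,0,0],[0.8,-0.95,0,0],[0.8,-0.95,0,0],[0.8,-0.95,0,0],[0.8,-0.95,0,0],[0.8,-0.95,0,0]]]' -1
python3 -m crank '[[[0.8,-0.95,0,0],[0.8,-0.95,0,0],[0.8,-0.95,0,0],[0.6,-0.95,0,0],[0.6,-0.95,0,0],[0,0,0,0]]]'
python3 - <<'E'
from h import *
d=cam("wrist"); save(d,"w1.png")
print(np.round(ctrl.read_state()["eef_pos"],1),np.round(d["extrinsics"],2).tolist())
for t in ["spanner","small_spanner","tongs","tray"]:
    for x in ctrl.trace("wrist",t)[:2]:
        m=x["mask"].astype(np.uint8); z=12 if t!="tray" else 45
        print(t,round(x["confidence"],2),m.sum(),np.round(cv2.minAreaRect(cv2.findNonZero(m))[0],0), np.round(onz(d,x["position"],z)[:2]))
    print([ (np.round(x["position"],1).tolist(),round(x["confidence"],2),np.round(onz(d,x["position"],5)[:2],1).tolist()) for x in ctrl.place_of("wrist",t)[:2]])
E
```

```text
clock: 2.2
eef_pos: [394.3, -430.8, 356.5]
tool_rot: [3.141, -0.0, 0.001]
force: [-1.1, -0.2, 0.2]
width: 85.4
gripper_force: 0.0
clock: 2.7
eef_pos: [487.8, -306.3, 356.3]
tool_rot: [-3.137, -0.003, 0.011]
force: [-0.3, 0.5, 0.9]
width: 85.3
gripper_force: 0.0
[ 485.8 -309.5  356.3] [[0.01, 0.96, 0.28, 559.37], [-1.0, 0.01, -0.0, -306.95], [-0.01, -0.28, 0.96, 499.78], [0.0, 0.0, 0.0, 1.0]]
[([126.4, 250.0], 0.77, [525.6, -291.4])]
small_spanner 0.87 1196 [196. 124.] [ 555. -206.]
[([128.4, 254.0], 0.32, [522.4, -298.2])]
tongs 0.97 1609 [301. 128.] [ 531. -379.]
[([130.3, 304.0], 0.6, [520.2, -384.0])]
tray 0.82 28912 [249. 124.] [ 533. -284.]
[([127.2, 249.3], 0.71, [524.3, -290.2])]
```

View pics/w1.png

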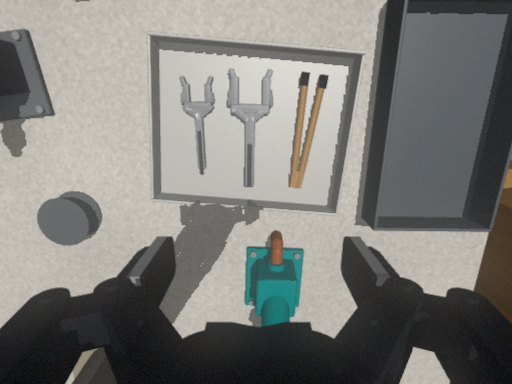

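The tray view is clear: large spanner at col 249, rows 70 to 187, jaws to +x; small spanner at col 200, tongs at col 305. Next, the nut.

```bash
python3 -m crank '[[[0,-1,0,0],[0,-1,0,0],[0,-1,0,0],[0,-1,0,0],[0,-1,0,0],[0,-1,0,0],[0,-1,0,0],[0,-1,0,0],[0,-1,0,0],[0,-1,0,0],[0,-1,0,0],[0,-1,0,0]]]' -1
python3 -m crank '[[[0,-1,0,0],[0,-1,0,0],[0,-1,0,0],[0,-1,0,0],[0,0,0,0],[0,0,0,0]]]'
python3 - <<'E'
from h import *
d=cam("wrist"); save(d,"w2.png")
o={"wrist":d}
print(np.round(ctrl.read_state()["eef_pos"],1))
for c in ["wrist","scene","side"]:
  if c!="wrist": o[c]=cam(c)
  for t in ["stand","hexnut"]:
    print(c,t,[(np.round(x["position"],1).tolist(),round(x["confidence"],2),np.round(onz(o[c],x["position"],150 if t=="hexnut" else 0)[:2]).tolist()) for x in ctrl.place_of(c,t)[:3]])
i=d["img"]
cv2.imwrite("pics/w2b.png",cv2.cvtColor(cv2.resize(i[0:260,130:450],None,fx=2.4,fy=2.3,interpolation=cv2.INTER_CUBIC),cv2.COLOR_RGB2BGR))
E
```

```text
clock: 4.15
eef_pos: [483.1, -12.7, 356.5]
tool_rot: [3.142, -0.001, -0.0]
force: [0.3, 0.7, 0.6]
width: 85.7
gripper_force: 0.0
clock: 4.65
eef_pos: [483.0, 87.7, 356.3]
tool_rot: [-3.141, -0.0, 0.003]
force: [0.5, -0.1, -0.2]
width: 85.7
gripper_force: 0.0
[483.1  86.2 356.3]
wrist stand [([113.2, 252.9], 0.93, [542.0, 96.0]), ([293.0, 458.5], 0.87, [185.0, -328.0]), ([235.1, 57.8], 0.68, [312.0, 474.0])]
wrist hexnut [([114.0, 249.8], 0.91, [545.0, 97.0]), ([122.2, 428.2], 0.46, [536.0, -118.0])]
scene stand [([188.0, 150.3], 0.76, [191.0, -329.0]), ([268.2, 332.6], 0.71, [764.0, 235.0]), ([233.2, 270.3], 0.61, [568.0, 88.0])]
scene hexnut [([152.5, 145.0], 0.65, [174.0, -328.0]), ([226.8, 336.7], 0.64, [761.0, 231.0]), ([193.5, 275.0], 0.63, [560.0, 102.0])]
side stand [([225.4, 152.6], 0.85, [743.0, 233.0]), ([219.9, 228.8], 0.84, [541.0, 92.0]), ([180.6, 375.8], 0.72, [176.0, -363.0])]
side hexnut [([150.6, 383.4], 0.69, [169.0, -327.0]), ([188.0, 142.8], 0.53, [745.0, 234.0]), ([184.9, 226.1], 0.47, [535.0, 102.0])]
```

View pics/w2b.png

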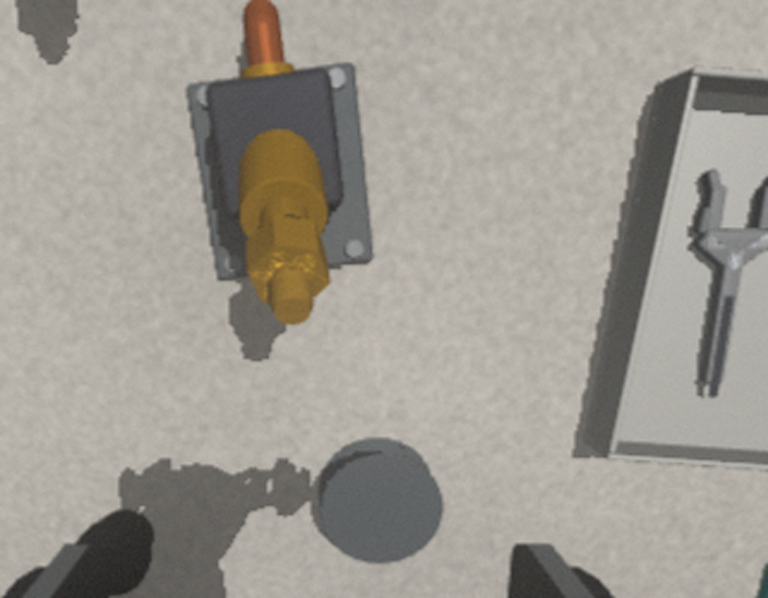

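```bash
cat >> h.py <<'E'
def stand_fit(d,pix):
    from scipy.optimize import least_squares
    C=np.array([[-10,55],[120,55],[120,-55],[-10,-55]])
    def f(p,h):
        c,s=np.cos(p[2]),np.sin(p[2]); X=np.c_[p[0]+c*C[:,0]-s*C[:,1],p[1]+s*C[:,0]+c*C[:,1],h*np.ones(4)]
        return (proj(d,X)-pix).ravel()
    for h in (4,8,12):
        r=least_squares(f,[550,95,.1],args=(h,)); print(h,np.round(r.x,3),np.round(np.abs(r.fun).max(),1),np.round(r.cost,2))
E
python3 - <<'E'
from h import *
d=cam("wrist")
pix=np.array([[218,280],[190,88],[352,65],[370,260]])/[2.4,600/260*598/598]+[130,0]
pix=np.array([[218,280],[190,88],[352,65],[370,260]])/[2.4,2.3]+[130,0]
stand_fit(d,pix)
# nut crop
i=d["img"]; c=i[80:160,215:295]
cv2.imwrite("pics/nut1.png",cv2.cvtColor(cv2.resize(c,None,fx=7,fy=7,interpolation=cv2.INTER_CUBIC),cv2.COLOR_RGB2BGR))
for x in ctrl.trace("wrist","hexnut")[:2]:
    m=x["mask"]; r,cc=np.nonzero(m); print(x["confidence"],r.min(),r.max(),cc.min(),cc.max(),x["position"])
E
```

```text
4 [5.44567e+02 9.54190e+01 1.22000e-01] 1.3 1.74
8 [5.44115e+02 9.52820e+01 1.22000e-01] 1.7 3.29
12 [5.43662e+02 9.51440e+01 1.22000e-01] 2.0 5.65
0.64 93 131 231 265 [110.3, 245.8]
0.31 65 182 462 511 [108.3, 477.5]
```

View pics/nut1.png

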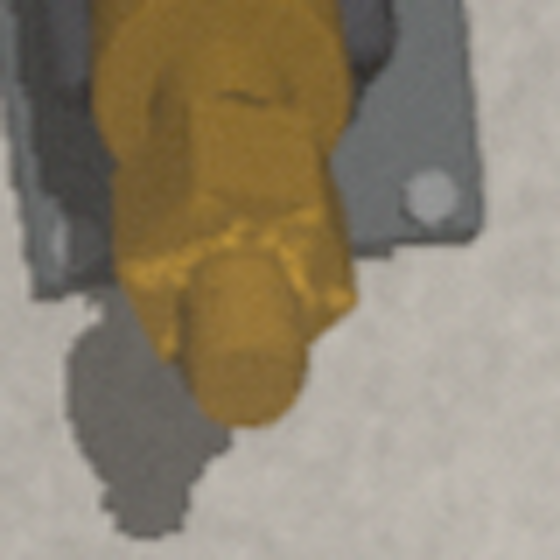

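```bash
cat >> h.py <<'E'
S=np.array([544.5,95.3,0.122])
Rs=R.from_euler('z',S[2]).as_matrix()
ax=np.array([-np.sin(np.radians(35)),0,np.cos(np.radians(35))]); e1=np.array([ax[2],0,-ax[0]]); e2=np.array([0,1.,0])
NC=np.array([S[0],S[1],150.])
def corners(phi,h,r=20.8):
    a=phi+np.radians(30+60*np.arange(6))[:,None]
    P=r*(np.cos(a)*e1+np.sin(a)*e2)+h*ax
    return NC+P@Rs.T
E
python3 - <<'E'
from h import *
d=cam("wrist")
obs=np.array([[120,270],[160,358],[355,298],[312,210]])/7+[215,80]
best=[]
for deg in range(0,60,2):
    q=proj(d,corners(np.radians(deg),13)); D=np.linalg.norm(q[:,None]-obs[None],axis=2).min(0); best.append((round(np.sqrt((D**2).mean()),2),deg))
best.sort(); print(best[:8])
q=proj(d,corners(np.radians(best[0][1]),13)); print(np.round((q-[215,80])*7))
print(proj(d,NC+13*Rs@ax), proj(d,NC+39*Rs@ax), (proj(d,NC+39*Rs@ax)-[215,80])*7)
E
```

```text
[(np.float64(2.13), 42), (np.float64(2.13), 44), (np.float64(2.25), 40), (np.float64(2.26), 46), (np.float64(2.47), 38), (np.float64(2.5), 48), (np.float64(2.78), 36), (np.float64(2.81), 50)]
[[125. 272.]
 [169. 364.]
 [287. 379.]
 [369. 305.]
 [334. 207.]
 [206. 189.]]
[[250.52357663 121.22318358]] [[251.74951316 135.97281281]] [[257.24659214 391.80968966]]
```

Nut fit: φ≈43° mod 60, so run ≈0.30 and about 1.70 rad is left. I'll descend open, aligned with the flats.

```bash
python3 -m crank '[[[0.82,-0.12,0,0],[0.82,-0.12,0,0],[0.82,-0.12,0,0],[0,0,1,-0.97],[0,0,1,-0.97],[0,0,1,-0.97],[0,0,1,-0.97],[0,0,1,-0.97],[0,0,1,0],[0,0,1,0],[0,0,0.7,0],[0,0,0,0]]]' -1
python3 - <<'E'
from h import *
s=ctrl.read_state(); print(s["eef_pos"]-NC, s["tool_rot"][2]-S[2])
E
```

```text
clock: 6.25
eef_pos: [542.0, 95.1, 160.3]
tool_rot: [-3.14, 0.007, 0.389]
force: [-0.4, 0.1, 0.6]
width: 85.2
gripper_force: 0.0
[-2.45381059 -0.22568115 10.33977977] 0.2668934115899154
```

```bash
python3 -m crank '[[[0.09,0.03,0.7,0],[0,0,0.7,0],[0,0,0,0]]]' 
python3 -m crank '[[[0,0,0,0],[0,0,0,0],[0,0,0,0],[0,0,0,0],[0,0,0,0],[0,0,0,0],[0,0,0,0]]]' 0.25
python3 - <<'E'
from h import *
s=ctrl.read_state(); print(s["eef_pos"]-NC, s["tool_rot"], s["torque"],s["force"])
E
```

```text
clock: 6.5
eef_pos: [545.8, 95.6, 127.3]
tool_rot: [-3.141, 0.004, 0.389]
force: [-0.2, 0.5, -0.3]
width: 85.4
gripper_force: 0.0
clock: 7.08
eef_pos: [546.9, 98.5, 130.7]
tool_rot: [-3.139, -0.002, 0.39]
force: [-4.7, 4.2, 8.2]
width: 37.1
gripper_force: 58.9
[  2.35354169   3.15873572 -19.25603294] [-3.13928111e+00 -2.22424262e-03  3.89626199e-01] [ 0.723416    0.69459225 -0.20913758] [-4.6856138   4.15579573  8.23731756]
```

```bash
python3 -m crank '[[[0,-0.08,0,1],[0,0,0,1],[0,0,0,1],[0,0,0,1],[0,0,0,1]]]' 
python3 - <<'E'
from h import *
s=ctrl.read_state(); print(s["eef_pos"]-NC, s["tool_rot"], s["torque"],s["force"],s["width"])
E
python3 -m crank '[[[0,0,0,1],[0,0,0,1],[0,0,0,1],[0,0,0,1],[0,0,0,0]]]' 
python3 - <<'E'
from h import *
s=ctrl.read_state(); print(s["eef_pos"]-NC, s["tool_rot"], s["torque"],s["force"],s["width"])
E
```

```text
clock: 7.5
eef_pos: [547.8, 98.0, 130.2]
tool_rot: [-3.141, -0.004, -0.012]
force: [2.0, -4.5, -3.7]
width: 35.3
gripper_force: 66.1
[  3.31938475   2.68122453 -19.75215429] [-3.14110295 -0.00407936 -0.01160659] [ 1.0954627  -0.5055055   1.40176316] [ 1.98150661 -4.52783795 -3.69522972] 35.27833589623563
clock: 7.92
eef_pos: [548.0, 97.3, 130.1]
tool_rot: [-3.141, -0.005, -0.326]
force: [-1.0, -8.5, -0.7]
width: 35.0
gripper_force: 137.3
[  3.54976493   2.00990382 -19.93229101] [-3.14092694 -0.00501816 -0.32614621] [ 2.42783552 -0.95972485  2.788024  ] [-0.96132918 -8.48409482 -0.69099402] 35.03243012299622
```

```bash
python3 - <<'E'
from h import *
d=cam("wrist"); e=cam("scene"); f=cam("side")
s=ctrl.read_state(); print(s["torque"],s["force"],s["tool_rot"][2],s["gripper_force"])
g=lambda i,w,h: cv2.resize(i,(w,h),interpolation=cv2.INTER_CUBIC)
a=g(d["img"][70:384,120:400],400,448)
p=proj(e,NC)[0].astype(int); b=g(e["img"][p[1]-50:p[1]+50,p[0]-45:p[0]+45],400,444)
a=a[:444]
cv2.imwrite("pics/g1.png",cv2.cvtColor(np.hstack([a,b]),cv2.COLOR_RGB2BGR))
E
```

```text
[ 2.48681585 -0.96659193  2.83615884] [ 0.74614512 -8.27898835 -1.85998046] -0.32319925365687086 136.93281063420272
```

View pics/g1.png

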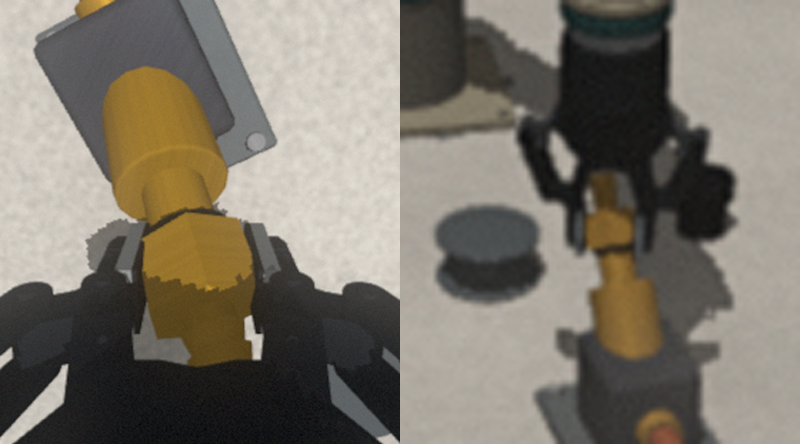

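The nut turns with the grip, but the pads bind on the tail and neck at this angle. I'll open, raise about 8 mm, turn back and regrip.

```bash
python3 -m crank '[[[0,0,0,0],[0,0,0,0],[0,0,0,0],[0,0,-0.2,0]]]' -0.4
python3 -m crank '[[[0,0,0,-1],[0,0,0,-1],[0,0,0,-1],[0,0,0,-1],[0,0,0,-1],[0,0,0,-1],[0,0,0,-1],[0,0,0,-1],[0,0,0,-1],[0,0,0,-1],[0,0,0,-0.9],[0,0,0,0]]]'
python3 - <<'E'
from h import *
d=cam("wrist")
s=ctrl.read_state(); print(s["eef_pos"]-NC, s["tool_rot"], s["torque"],s["force"],s["width"])
i=d["img"][150:384,150:370]
cv2.imwrite("pics/g2.png",cv2.cvtColor(cv2.resize(i,None,fx=2.5,fy=2.5,interpolation=cv2.INTER_CUBIC),cv2.COLOR_RGB2BGR))
for k in range(-40,41,10): pass
for deg in (0,9,20,30,43): print(deg,np.round((proj(d,corners(np.radians(deg),-13))-[150,150])*2.5).astype(int).tolist())
E
```

```text
clock: 8.4
eef_pos: [545.6, 97.8, 133.5]
tool_rot: [3.141, 0.001, -0.332]
force: [-0.4, -0.3, -0.2]
width: 59.8
gripper_force: 0.0
clock: 9.4
eef_pos: [546.3, 97.6, 134.2]
tool_rot: [-3.142, -0.0, 0.542]
force: [-0.3, -0.3, 0.0]
width: 59.9
gripper_force: 0.0
[  1.81716168   2.36021849 -15.82774592] [-3.14151111e+00 -3.38994337e-04  5.38853691e-01] [ 0.02950875  0.00807669 -0.00497237] [-0.24184285 -0.08366605  0.52205304] 59.520577582999145
0 [[270, 157], [196, 180], [218, 233], [299, 266], [373, 252], [366, 197]]
9 [[254, 156], [193, 188], [228, 240], [313, 267], [379, 246], [356, 189]]
20 [[236, 158], [193, 197], [241, 248], [328, 267], [383, 237], [340, 179]]
30 [[222, 161], [196, 206], [255, 254], [342, 266], [383, 228], [324, 171]]
43 [[208, 168], [203, 218], [274, 261], [357, 261], [379, 215], [301, 163]]
```

View pics/g2.png

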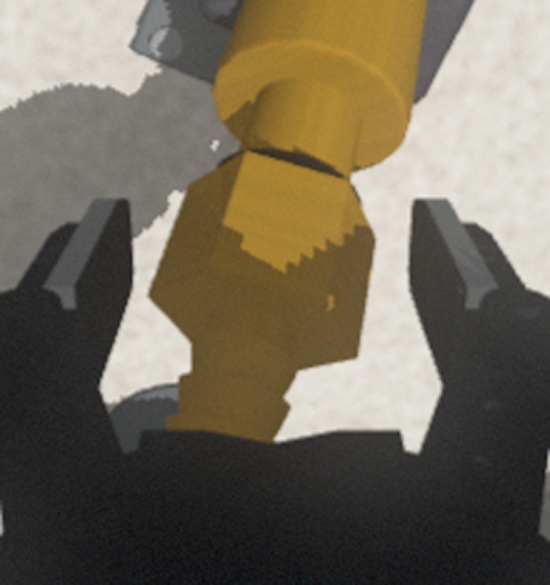

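The picture confirms φ≈9° (run ≈0.9). Regrip and stroke again.

```bash
python3 -m crank '[[[0,0,-0.16,0],[0,0,0,0],[0,0,0,0],[0,0,0,0],[0,0,0,0],[0,0,0,0]]]' 0.25
python3 - <<'E'
from h import *
s=ctrl.read_state(); print(s["eef_pos"]-NC, s["tool_rot"], s["torque"],s["force"],s["width"])
E
python3 -m crank '[[[0,0,0,1],[0,0,0,1],[0,0,0,1],[0,0,0,1],[0,0,0,1]]]'
python3 - <<'E'
from h import *
s=ctrl.read_state(); print(s["eef_pos"]-NC, s["tool_rot"], s["torque"],s["force"],s["width"])
E
```

```text
clock: 9.95
eef_pos: [545.8, 98.2, 139.2]
tool_rot: [3.142, 0.0, 0.539]
force: [-3.5, 0.7, 9.8]
width: 40.3
gripper_force: 59.2
[  1.2895398    2.85023807 -10.7927563 ] [3.14157819e+00 8.31498689e-05 5.39384651e-01] [-0.1834488   0.71205296 -0.06946828] [-3.4804417   0.67918826  9.77449114] 40.29521210690239
clock: 10.37
eef_pos: [546.6, 98.2, 138.6]
tool_rot: [-3.141, -0.001, 0.137]
force: [-0.1, -0.5, -0.4]
width: 38.6
gripper_force: 60.3
[  2.0853233    2.90943211 -11.43527581] [-3.14149270e+00 -1.47355308e-03  1.37286259e-01] [ 0.65405455 -0.09637103  0.69119858] [-0.06462748 -0.50308743 -0.37899676] 38.56459618388313
```

```bash
python3 -m crank '[[[0,0,0,1],[0,0,0,1],[0,0,0,1],[0,0,0,1],[0,0,0,1]]]'
python3 - <<'E'
from h import *
s=ctrl.read_state(); print(s["eef_pos"]-NC, s["tool_rot"], s["torque"],s["force"],s["width"])
E
python3 -m crank '[[[0,0,0,0],[0,0,0,0],[0,0,0,0]]]' -0.4
python3 - <<'E'
from h import *
d=cam("wrist")
s=ctrl.read_state(); print(s["eef_pos"]-NC, s["tool_rot"], s["torque"],s["force"],s["width"])
i=d["img"][150:384,150:370]
cv2.imwrite("pics/g3.png",cv2.cvtColor(cv2.resize(i,None,fx=2.5,fy=2.5,interpolation=cv2.INTER_CUBIC),cv2.COLOR_RGB2BGR))
for deg in range(0,60,10): print(deg,np.round((proj(d,corners(np.radians(deg),-13))-[150,150])*2.5).astype(int).tolist())
E
```

```text
clock: 10.78
eef_pos: [547.0, 97.6, 138.3]
tool_rot: [-3.142, -0.003, -0.259]
force: [-1.7, -6.2, 0.8]
width: 38.5
gripper_force: 94.1
[  2.47284651   2.33898824 -11.66432995] [-3.14154244e+00 -2.53173059e-03 -2.59317194e-01] [ 0.96135875 -0.49857984  1.55736164] [-1.72151524 -6.23399622  0.84654239] 38.53273654989405
clock: 11.03
eef_pos: [546.2, 98.0, 138.0]
tool_rot: [-3.141, -0.0, -0.258]
force: [0.5, 0.7, 1.1]
width: 60.0
gripper_force: 0.0
[  1.75125024   2.63892153 -12.01933658] [-3.14129189e+00 -5.78673413e-05 -2.58572929e-01] [ 0.02411491  0.02535772 -0.00121542] [0.9370225  0.67435288 0.55611407] 59.73056809826096
0 [[192, 180], [181, 235], [250, 252], [332, 223], [357, 171], [289, 144]]
10 [[183, 190], [188, 241], [265, 250], [341, 215], [352, 163], [271, 146]]
20 [[176, 200], [198, 246], [280, 247], [349, 206], [344, 156], [253, 150]]
30 [[173, 210], [209, 250], [294, 242], [355, 197], [334, 150], [235, 155]]
40 [[173, 219], [222, 252], [308, 237], [358, 188], [321, 147], [219, 162]]
50 [[175, 227], [236, 252], [320, 230], [359, 179], [305, 144], [204, 171]]
```

View pics/g3.png

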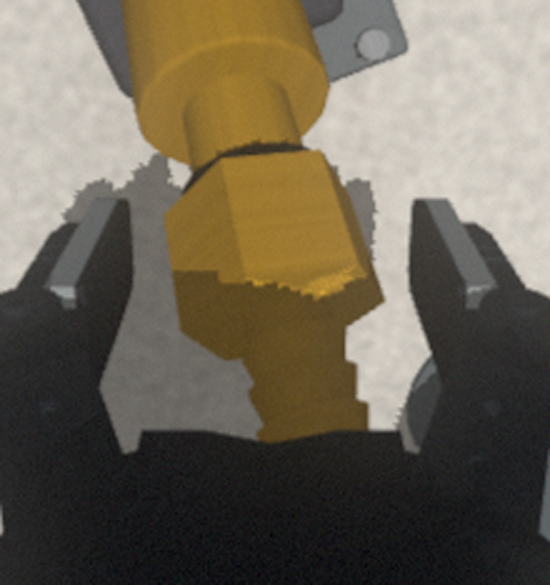

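Corners match φ≈40°, so run ≈1.40. I'll do an aligned regrip at ψ=+0.21 and a final stroke of about 0.65.

```bash
python3 -m crank '[[[0,0,0,-0.92],[0,0,0,-0.92],[0,0,0,-0.92],[0,0,0,-0.92],[0,0,0,-0.92],[0,0,0,-0.92],[0,0,0,-0.92],[0,0,0,-0.92],[0,0,0,0]]]' -0.4
python3 -m crank '[[[0,0,0,0],[0,0,0,0],[0,0,0,0],[0,0,0,0],[0,0,0,0],[0,0,0,1],[0,0,0,1],[0,0,0,1],[0,0,0,1]]]' 0.25
python3 - <<'E'
from h import *
s=ctrl.read_state(); print(s["eef_pos"]-NC, s["tool_rot"], s["torque"],s["force"],s["width"])
E
python3 -m crank '[[[0,0,0,1],[0,0,0,1],[0,0,0,1],[0,0,0,1],[0,0,0,0.2],[0,0,0,0]]]'
python3 - <<'E'
from h import *
s=ctrl.read_state(); print(s["eef_pos"]-NC, s["tool_rot"], s["torque"],s["force"],s["width"])
E
python3 -m crank '[[[0,0,0,0],[0,0,0,0],[0,0,0,0]]]' -0.4
python3 - <<'E'
from h import *
d=cam("wrist")
i=d["img"][150:384,150:370]
cv2.imwrite("pics/g4.png",cv2.cvtColor(cv2.resize(i,None,fx=2.5,fy=2.5,interpolation=cv2.INTER_CUBIC),cv2.COLOR_RGB2BGR))
for deg in range(-15,45,10): print(deg,np.round((proj(d,corners(np.radians(deg),-13))-[150,150])*2.5).astype(int).tolist())
E
```

```text
clock: 11.83
eef_pos: [546.3, 97.6, 137.9]
tool_rot: [-3.141, -0.0, 0.331]
force: [-0.2, -0.5, 0.5]
width: 59.6
gripper_force: 0.0
clock: 12.58
eef_pos: [546.8, 97.9, 138.3]
tool_rot: [3.142, -0.002, 0.008]
force: [-0.5, -3.0, 3.5]
width: 34.7
gripper_force: 61.2
[  2.32593952   2.61249092 -11.69392361] [ 3.14152622e+00 -1.71105108e-03  7.65823665e-03] [1.17837516 0.16120861 1.36097707] [-0.53391085 -3.01718293  3.54483528] 34.727506374595634
clock: 13.08
eef_pos: [546.5, 97.6, 138.8]
tool_rot: [3.141, -0.002, -0.322]
force: [-3.1, -6.1, 7.0]
width: 35.3
gripper_force: 135.5
[  1.99007787   2.29465212 -11.17349644] [ 3.14116857e+00 -1.79827009e-03 -3.22266167e-01] [1.60242393 0.0718926  1.86864162] [-3.08948606 -6.0813276   7.00448071] 35.30976899567628
clock: 13.33
eef_pos: [546.2, 97.8, 137.7]
tool_rot: [3.142, -0.0, -0.327]
force: [0.2, 0.2, 0.1]
width: 59.8
gripper_force: 0.0
-15 [[204, 171], [172, 230], [231, 256], [315, 231], [355, 179], [304, 143]]
-5 [[191, 181], [177, 238], [245, 255], [327, 224], [354, 170], [288, 143]]
5 [[181, 191], [184, 244], [260, 252], [337, 215], [349, 162], [270, 145]]
15 [[174, 202], [194, 249], [275, 249], [345, 206], [342, 155], [253, 149]]
25 [[171, 212], [205, 253], [289, 244], [351, 197], [332, 150], [235, 155]]
35 [[170, 222], [218, 255], [303, 238], [354, 188], [319, 146], [218, 163]]
```

View pics/g4.png

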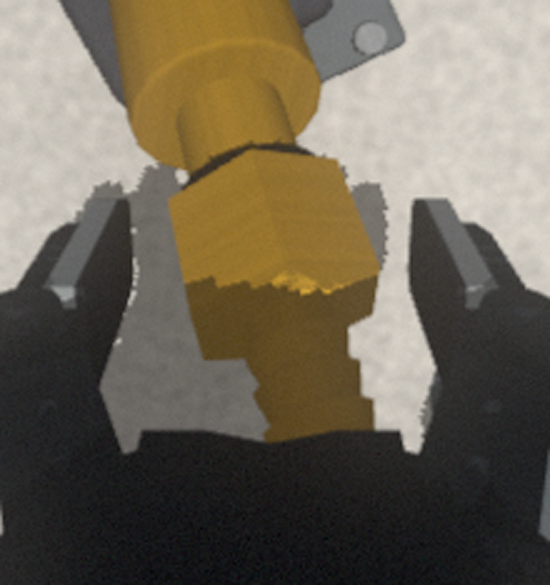

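φ≈10–11°, so run ≈1.9, just past the threshold. One more small nudge up to the stop for margin.

```bash
python3 -m crank '[[[0,0,-0.1,-0.6],[0,0,0,0]]]' -0.4
python3 -m crank '[[[0,0,0,0],[0,0,0,0],[0,0,0,0],[0,0,0,0],[0,0,0,0],[0,0,0,0.6],[0,0,0,0.6],[0,0,0,0.6],[0,0,0,0]]]' 0.25
python3 - <<'E'
from h import *
s=ctrl.read_state(); print(s["eef_pos"]-NC, s["tool_rot"], s["torque"],s["force"],s["width"])
E
python3 -m crank '[[[0,0,0,0],[0,0,0,0],[0,0,0,0]]]' -0.4
python3 - <<'E'
from h import *
d=cam("wrist")
cv2.imwrite("pics/g5.png",d["img"][:,:,::-1]); np.save("g5E.npy",d["extrinsics"])
a=cv2.imread("pics/g4.png"); b=cv2.resize(d["img"][150:384,150:370],None,fx=2.5,fy=2.5,interpolation=cv2.INTER_CUBIC)[:,:,::-1]
# location of ridge between the two lit faces, row-wise: brightness along row 200 & rim top line
for n,i in (("g4",a),("g5",b)):
    g=cv2.GaussianBlur(i,(0,0),2)[:,:,2].astype(float)
    for r in (185,200,220): 
        x=g[r,165:370]; dx=np.gradient(x); k=np.argsort(-np.abs(dx[15:-25]))[:1]+15+165
        print(n,r,k, np.round(x[::10]).astype(int).tolist())
E
```

```text
clock: 13.55
eef_pos: [546.4, 97.8, 140.4]
tool_rot: [-3.141, -0.0, -0.278]
force: [0.6, 0.1, -0.2]
width: 59.6
gripper_force: 0.0
clock: 14.3
eef_pos: [546.2, 97.6, 140.7]
tool_rot: [3.141, -0.001, -0.418]
force: [-2.0, -3.2, 5.5]
width: 37.6
gripper_force: 74.2
[ 1.70146594  2.30005238 -9.26865659] [ 3.14065335e+00 -1.02001995e-03 -4.18349306e-01] [0.72625285 0.08949291 1.9156771 ] [-1.95268244 -3.15806135  5.46107817] 37.56829515691803
clock: 14.55
eef_pos: [546.2, 97.8, 140.1]
tool_rot: [-3.142, 0.0, -0.423]
force: [0.4, -0.2, 0.2]
width: 59.5
gripper_force: 0.0
g4 185 [192] [115, 116, 102, 139, 154, 154, 154, 152, 150, 151, 145, 144, 144, 145, 145, 146, 145, 145, 161, 168, 131]
g4 200 [265] [118, 152, 153, 154, 152, 150, 150, 151, 152, 154, 149, 145, 146, 146, 147, 147, 149, 149, 148, 127, 120]
g4 220 [269] [113, 149, 150, 149, 151, 152, 152, 151, 149, 153, 152, 144, 144, 144, 146, 147, 147, 148, 148, 148, 123]
g5 185 [186] [114, 115, 105, 154, 157, 157, 155, 153, 154, 155, 146, 144, 143, 142, 143, 143, 144, 144, 138, 150, 204]
g5 200 [269] [119, 157, 157, 157, 155, 152, 154, 156, 156, 155, 152, 141, 140, 141, 141, 141, 141, 142, 142, 129, 118]
g5 220 [276] [112, 147, 152, 153, 156, 156, 153, 152, 155, 155, 154, 150, 142, 143, 141, 144, 143, 144, 144, 144, 128]
```

```bash
sed -i 's/^S=np.array.*/S=np.array([546.3,97.8,0.122])/' h.py; python3 - <<'E'
from h import *
d=cam("wrist")
def ridge(d,deg,rows):
    lo=proj(d,corners(np.radians(deg),-13));hi=proj(d,corners(np.radians(deg),13))
    out=[]
    for k in range(6):
        a=(lo[k]-150)*2.5;b=(hi[k]-150)*2.5
        out.append([a[0]+(b[0]-a[0])*(r-a[1])/(b[1]-a[1]) for r in rows])
    o=np.array(out); return o[np.argmin(abs(o[:,0]-267))]
E=np.array(d["extrinsics"])
d4=dict(d); s=ctrl.read_state()
T=s["eef_pos"]; M=np.eye(4); M[:3,3]=T; 
dz=R.from_euler('z',0.096).as_matrix(); Q=E.copy(); Q[:3,:3]=dz@E[:3,:3]; Q[:3,3]=T+dz@(E[:3,3]-T)+[0,0,-2.4]; d4["extrinsics"]=Q
for deg in range(-9,22,3): print(deg,"g4",np.round(ridge(d4,deg,(200,220))),"g5",np.round(ridge(d,deg,(200,220))))
E
```

```text
-9 g4 [300. 307.] g5 [294. 302.]
-6 g4 [294. 301.] g5 [288. 296.]
-3 g4 [289. 295.] g5 [282. 290.]
0 g4 [283. 289.] g5 [276. 284.]
3 g4 [277. 283.] g5 [270. 278.]
6 g4 [271. 277.] g5 [264. 271.]
9 g4 [265. 271.] g5 [258. 265.]
12 g4 [259. 265.] g5 [252. 259.]
15 g4 [253. 258.] g5 [252. 259.]
18 g4 [254. 260.] g5 [256. 264.]
21 g4 [258. 264.] g5 [261. 268.]
```

```bash
cat > fit.py <<'E'
import numpy as np
from scipy.spatial.transform import Rotation as R
from scipy.spatial import HalfspaceIntersection
t=np.radians(35);ax=np.array([-np.sin(t),0,np.cos(t)]);e1=np.array([ax[2],0,-ax[0]]);e2=np.array([0,1.,0])
def ext(phi,psi,beta,rho=0,zo=0):
    # spanner frame in stand frame: yaw psi, pitch beta (jaw up +), roll
    S=R.from_euler('ZYX',[psi,-beta,rho],degrees=True).as_matrix()
    H=[]
    for k in range(6):
        a=np.radians(phi+60*k); n=np.cos(a)*e1+np.sin(a)*e2; H.append([*(S.T@n),-18])
    n=S.T@ax; H+= [[*n,-13],[*-n,-13],[0,0,1,-7-zo],[0,0,-1,-7+zo]]
    v=HalfspaceIntersection(np.array(H),np.array([0,0,zo*.5])).intersections
    return np.ptp(v[:,1]), v[:,0].min(), v[:,0].max(), (v[:,1].max()+v[:,1].min())/2
if __name__=="__main__":
    for phi in (5.4,0,-5,-10,-20,-30,-40):
        for beta in (0,10,20,35):
            r=[(ext(phi,p,beta)[0],p) for p in range(-45,56,1)]
            ok=[p for w,p in r if w<=38.5]
            m=min(r); print(phi,beta,"min %.1f at %d"%m,"ok",ok[:1],ok[-1:])
E
python3 fit.py
```

```text
5.4 0 min 40.6 at -21 ok [] []
5.4 10 min 40.6 at -23 ok [] []
5.4 20 min 41.0 at -25 ok [] []
5.4 35 min 41.4 at 0 ok [] []
0 0 min 41.6 at 0 ok [] []
0 10 min 41.6 at 0 ok [] []
0 20 min 41.6 at 0 ok [] []
0 35 min 41.6 at 0 ok [] []
-5 0 min 40.6 at 21 ok [] []
-5 10 min 40.8 at 23 ok [] []
-5 20 min 41.0 at 26 ok [] []
-5 35 min 41.4 at 0 ok [] []
-10 0 min 39.6 at 17 ok [] []
-10 10 min 39.7 at 18 ok [] []
-10 20 min 39.9 at 20 ok [] []
-10 35 min 40.6 at 24 ok [] []
-20 0 min 37.6 at 8 ok [4] [10]
-20 10 min 37.7 at 9 ok [5] [11]
-20 20 min 37.7 at 10 ok [5] [11]
-20 35 min 38.0 at 12 ok [8] [13]
-30 0 min 36.0 at 0 ok [-4] [4]
-30 10 min 36.0 at 0 ok [-4] [4]
-30 20 min 36.0 at 0 ok [-5] [5]
-30 35 min 36.0 at 0 ok [-5] [5]
-40 0 min 37.6 at -8 ok [-10] [-4]
-40 10 min 37.7 at -9 ok [-11] [-5]
-40 20 min 37.7 at -10 ok [-11] [-5]
-40 35 min 38.0 at -12 ok [-13] [-8]
```

```bash
cat > f2.py <<'E'
from fit import *
for phi in (5.4,0,-5,-10,-15):
  for beta in (-15,0,15,30):
    out=[]
    for rho in range(-26,13,2):
        ok=[p for p in range(-50,61,2) if ext(phi,p,beta,rho)[0]<=38.3]
        if ok: out.append((rho,ok[0],ok[-1]))
    print(phi,beta,out)
E
python3 f2.py
```

```text
5.4 -15 [(-26, 22, 26), (-24, 22, 30), (-22, 22, 28), (-20, 22, 28), (-18, 20, 28), (-16, 20, 28), (-14, 24, 26), (8, -18, -16), (10, -20, -14), (12, -20, -14)]
5.4 0 [(-26, 30, 32), (-24, 28, 34), (-22, 28, 36), (-20, 26, 34), (-18, 26, 34), (-16, 24, 32), (-14, 28, 32), (-12, 30, 30), (8, -22, -18), (10, -22, -16), (12, -24, -16)]
5.4 15 [(-26, 36, 38), (-24, 34, 42), (-22, 32, 42), (-20, 32, 40), (-18, 30, 38), (-16, 30, 38), (-14, 34, 36), (8, -24, -22), (10, -26, -18), (12, -26, -20)]
5.4 30 [(-26, 40, 50), (-24, 38, 48), (-22, 36, 46), (-20, 36, 44), (-18, 34, 44), (-16, 40, 42), (10, -30, -24), (12, -30, -22)]
0 -15 [(-24, 20, 22), (-22, 18, 24), (-20, 18, 24), (-18, 18, 24), (-16, 16, 24), (-14, 16, 24), (-12, 18, 24), (-10, 20, 20), (10, -20, -20), (12, -24, -18)]
0 0 [(-24, 26, 26), (-22, 24, 28), (-20, 22, 30), (-18, 22, 30), (-16, 22, 28), (-14, 20, 28), (-12, 22, 28), (-10, 24, 26), (10, -26, -24), (12, -28, -22)]
0 15 [(-24, 30, 32), (-22, 28, 34), (-20, 28, 36), (-18, 26, 34), (-16, 26, 34), (-14, 24, 32), (-12, 26, 30), (-10, 30, 30), (10, -30, -30), (12, -30, -26)]
0
[... 847 characters left out ...]
-18, 20, 22), (-16, 18, 26), (-14, 18, 24), (-12, 16, 24), (-10, 14, 22), (-8, 14, 22), (-6, 16, 20)]
-10 30 [(-20, 24, 24), (-18, 22, 30), (-16, 20, 30), (-14, 20, 28), (-12, 18, 26), (-10, 16, 26), (-8, 18, 24), (-6, 22, 22)]
-15 -15 [(-16, 10, 10), (-14, 8, 12), (-12, 6, 14), (-10, 6, 14), (-8, 6, 14), (-6, 6, 14), (-4, 8, 14), (-2, 10, 10)]
-15 0 [(-16, 12, 12), (-14, 12, 16), (-12, 10, 18), (-10, 10, 16), (-8, 8, 16), (-6, 8, 14), (-4, 8, 14), (-2, 12, 12)]
-15 15 [(-16, 16, 16), (-14, 14, 18), (-12, 12, 20), (-10, 12, 20), (-8, 10, 18), (-6, 10, 16), (-4, 10, 16), (-2, 14, 14)]
-15 30 [(-16, 18, 22), (-14, 16, 24), (-12, 14, 24), (-10, 14, 22), (-8, 12, 20), (-6, 10, 20), (-4, 12, 18)]
```

Ridge fit gives φ≈4°, so the nut is at its stop (total ≈2.0) and the finger stage is done. For a vertical tool the spanner will need roughly 14° of roll to seat on the tilted nut. I'll fetch it now.

```bash
python3 -m crank '[[[0,0,-1,0],[0,0,-1,0],[0,0,-1,-1],[0,0,-1,-1],[0,0,-1,-1],[0,0,-1,-1],[0,0,0,-1],[0,0,0,-0.3],[-0.12,0.97,0,0],[-0.12,0.97,0,0],[-0.12,0.97,0,0],[-0.12,0.97,0,0]]]' -1
python3 -m crank '[[[-0.12,0.97,0,0],[-0.12,0.97,0,0],[-0.12,0.97,0,0],[-0.12,0.97,0,0],[-0.12,0.97,0,0],[-0.12,0.97,0,0],[-0.12,0.97,0,0],[-0.12,0.97,0,0],[-0.12,0.97,0,0],[-0.12,0.97,0,0],[-0.12,0.97,0,0],[0,0,0,0]]]'
python3 - <<'E'
from h import *
d=cam("wrist"); save(d,"t1.png"); np.save("t1E.npy",d["extrinsics"]); print(np.round(ctrl.read_state()["eef_pos"],1),ctrl.read_state()["tool_rot"][2])
for t in ["spanner","small_spanner","tongs","tray"]:
    for x in ctrl.trace("wrist",t)[:2]:
        m=x["mask"].astype(np.uint8); q=cv2.findNonZero(m)[:,0,:].astype(float)
        z=14 if t!="tray" else 45
        P=np.array([onz(d,(b,a),z)[:2] for a,b in q]); 
        c,(w,h),an=cv2.minAreaRect(P.astype(np.float32)); print(t,round(x["confidence"],2),len(q),"ctr",np.round(c,1),np.round([w,h,an],1), "x",P[:,0].min().round(),P[:,0].max().round(),"y",P[:,1].min().round(),P[:,1].max().round())
    print(t,[ (round(x["confidence"],2),np.round(onz(d,x["position"],5)[:2],1).tolist()) for x in ctrl.place_of("wrist",t)[:2]])
E
```

```text
clock: 15.65
eef_pos: [533.3, -0.3, 289.1]
tool_rot: [3.142, 0.002, 0.0]
force: [0.4, -0.3, 0.3]
width: 85.4
gripper_force: 0.0
clock: 16.65
eef_pos: [499.2, -272.3, 289.1]
tool_rot: [3.138, 0.003, -0.008]
force: [0.2, -1.0, 0.2]
width: 85.6
gripper_force: 0.0
[ 500.  -269.1  289. ] -0.0053383340955179825
spanner 0.94 2463 ctr [ 519.4 -292.2] [192.   75.5   1.8] x 423.0 616.0 y -329.0 -253.0
spanner [(0.95, [523.0, -289.9])]
small_spanner 0.67 1620 ctr [ 524.2 -205.8] [161.2  54.2   1.3] x 444.0 605.0 y -232.0 -178.0
small_spanner [(0.63, [525.1, -204.9])]
tongs 0.79 2187 ctr [ 515.8 -382.8] [ 44.7 191.5  83.5] x 421.0 612.0 y -415.0 -361.0
tongs 0.42 3421 ctr [357.1  44.3] [ 95.3 132.   41.4] x 299.0 409.0 y -18.0 106.0
tongs [(0.84, [520.4, -386.5])]
tray 0.71 39456 ctr [ 521.1 -292.2] [321.1 261.3  85.8] x 382.0 660.0 y -462.0 -125.0
tray [(0.75, [527.9, -292.5])]
```

```bash
python3 - <<'E'
from h import *
d=cam("wrist")
x=ctrl.trace("wrist","tongs")[0]; q=np.argwhere(x["mask"]); P=np.array([onz(d,p,17)[:2] for p in q])
for X in range(430,620,15):
    y=np.sort(P[abs(P[:,0]-X)<2][:,1]); 
    if len(y): 
        g=np.where(np.diff(y)>5)[0]; seg=np.split(y,g+1); print(X,[(s[0].round(),s[-1].round()) for s in seg])
x=ctrl.trace("wrist","spanner")[0]; q=np.argwhere(x["mask"]); P=np.array([onz(d,p,19)[:2] for p in q])
print("sp",P.min(0),P.max(0))
xs=[];ys=[]
for X in range(430,535,5):
    y=P[abs(P[:,0]-X)<2][:,1]; xs.append(X); ys.append((y.min()+y.max())/2)
f=np.polyfit(xs,ys,1); print("handle yaw",f[0],"y at 520",np.polyval(f,520), "width",np.ptp(y))
for X in (575,590,605):
    y=P[abs(P[:,0]-X)<2][:,1]; print(X,y.min(),y.max())
# tray walls: edges from tray mask at z 45
x=ctrl.trace("wrist","tray")[0]; q=np.argwhere(x["mask"]); P=np.array([onz(d,p,45)[:2] for p in q])
print(cv2.minAreaRect(P.astype(np.float32)))
E
```

```text
430 [(np.float64(-381.0), np.float64(-361.0))]
445 [(np.float64(-383.0), np.float64(-362.0))]
460 [(np.float64(-385.0), np.float64(-364.0))]
475 [(np.float64(-389.0), np.float64(-379.0)), (np.float64(-372.0), np.float64(-364.0))]
490 [(np.float64(-392.0), np.float64(-381.0)), (np.float64(-375.0), np.float64(-365.0))]
505 [(np.float64(-395.0), np.float64(-383.0)), (np.float64(-376.0), np.float64(-365.0))]
520 [(np.float64(-398.0), np.float64(-386.0)), (np.float64(-377.0), np.float64(-366.0))]
535 [(np.float64(-399.0), np.float64(-389.0)), (np.float64(-377.0), np.float64(-367.0))]
550 [(np.float64(-402.0), np.float64(-391.0)), (np.float64(-379.0), np.float64(-369.0))]
565 [(np.float64(-405.0), np.float64(-393.0)), (np.float64(-381.0), np.float64(-369.0))]
580 [(np.float64(-406.0), np.float64(-398.0)), (np.float64(-381.0), np.float64(-371.0))]
595 [(np.float64(-412.0), np.float64(-399.0)), (np.float64(-382.0), np.float64(-370.0))]
610 [(np.float64(-404.0), np.float64(-403.0)), (np.float64(-384.0), np.float64(-371.0))]
sp [ 423.69489402 -327.93734845] [ 616.24906268 -252.8669048 ]
handle yaw -0.006395166923194036 y at 520 -289.6617673390918 width 15.99695274645336
575 -326.0052202280968 -254.3218404469969
590 -322.46734955233006 -258.54466196946714
605 -323.13061192276484 -258.5546828885718
((520.8814697265625, -292.3028259277344), (321.578125, 261.61865234375), 85.95048522949219)
```

```bash
python3 -m crank '[[[-0.08,0.83,0,0],[0,0,1,0],[0,0,1,0],[0,0,1,0],[0,0,1,0],[0,0,1,0],[0,0,1,0],[0,0,1,0],[0,0,1,0],[0,0,1,0],[0,0,1,0],[0,0,0,0]]]' 0
python3 - <<'E'
from h import *
s=ctrl.read_state(); print(s["eef_pos"], s["tool_rot"],s["force"],s["width"])
E
```

```text
clock: 18.3
eef_pos: [497.0, -285.1, 36.1]
tool_rot: [-3.138, 0.007, 0.002]
force: [-1.5, 0.4, -1.1]
width: 42.5
gripper_force: 0.0
[ 497.02823352 -285.10614385   36.14411044] [-3.13773358e+00  6.89285399e-03  1.74210656e-03] [-1.50948108  0.38560774 -1.09841302] 42.48947766730725
```

```bash
python3 -m crank '[[[0.04,0.19,0,0],[0,0,0.55,0],[0,0,0.55,0],[0,0,0,0]]]' 0
python3 -m crank '[[[0,0,0,0],[0,0,0,0],[0,0,0,0],[0,0,0,0],[0,0,0,0]]]' 0.8
python3 - <<'E'
from h import *
s=ctrl.read_state(); print(s["eef_pos"], s["tool_rot"],s["force"],s["width"],s["gripper_force"])
E
python3 -m crank '[[[0,0,-0.8,0],[0,0,-0.8,0],[0,0,0,0]]]'
python3 - <<'E'
from h import *
s=ctrl.read_state(); print(s["eef_pos"], s["tool_rot"],s["force"],s["width"],s["gripper_force"],s["torque"])
E
```

```text
clock: 18.63
eef_pos: [500.9, -292.1, 12.9]
tool_rot: [3.141, 0.0, 0.001]
force: [-0.1, 0.9, -0.3]
width: 42.6
gripper_force: 0.0
clock: 19.05
eef_pos: [501.9, -292.1, 14.7]
tool_rot: [3.14, -0.002, 0.002]
force: [-0.5, -0.4, 6.9]
width: 13.4
gripper_force: 58.7
[ 501.85829342 -292.10413273   14.73839793] [ 3.14035634e+00 -2.40396960e-03  1.82872637e-03] [-0.48844627 -0.36830672  6.94170242] 13.350705930273774 58.71558487415314
clock: 19.3
eef_pos: [503.0, -293.0, 56.5]
tool_rot: [3.138, -0.006, 0.001]
force: [0.9, -0.8, -3.9]
width: 13.5
gripper_force: 59.0
[ 503.01729534 -292.96500177   56.49961064] [ 3.13835731e+00 -5.63032049e-03  1.47831180e-03] [ 0.88536284 -0.78821654 -3.89554693] 13.48713234182673 59.01857256889343 [-0.08835308  0.04714393 -0.03412763]
```

Gripped. The pads are soft (16 mm handle reads 13.4), so some roll compliance exists. I'll prop the spanner's right side on the tongs' leg in the tray and regrip it rolled.

```bash
python3 -m crank '[[[0.11,0.83,0,0],[0.11,0.83,0,0],[0,0,0,1],[0,0,0,1],[0,0,0,1],[0,0,0,1],[0,0,0,1],[0,0,0.5,0.25],[0,0,0.5,0],[0,0,0,0]]]'
python3 - <<'E'
from h import *
s=ctrl.read_state(); print(s["eef_pos"], s["tool_rot"],s["force"],s["width"],s["gripper_force"])
d=cam("wrist"); save(d,"t2.png")
x=ctrl.trace("wrist","spanner")
if x:
    q=np.argwhere(x[0]["mask"]); P=np.array([onz(d,p,30)[:2] for p in q]); print(x[0]["confidence"],P.min(0),P.max(0),cv2.minAreaRect(P.astype(np.float32)))
x=ctrl.trace("wrist","tongs")
if x:
    q=np.argwhere(x[0]["mask"]); P=np.array([onz(d,p,17)[:2] for p in q]); print(x[0]["confidence"],P.min(0),P.max(0))
E
```

```text
clock: 20.13
eef_pos: [505.8, -332.6, 25.2]
tool_rot: [-3.141, 0.002, -0.416]
force: [-0.2, 1.3, 1.3]
width: 13.6
gripper_force: 59.6
[ 505.79193905 -332.57567409   25.2075624 ] [-3.14146133e+00  1.85270474e-03 -4.16337999e-01] [-0.20405589  1.34770307  1.3067215 ] 13.580427090165609 59.61946441442706
0.81 [ 454.49720632 -410.41916877] [ 622.98729851 -305.35440146] ((533.3534545898438, -345.4315185546875), (74.95060729980469, 168.85269165039062), 66.93836212158203)
0.64 [ 420.57231044 -414.14471468] [ 612.88810581 -363.95009113]
```

```bash
python3 -m crank '[[[0.1,0.14,0,0],[0,0,0,0]]]'
python3 -m crank '[[[0,0,0,0],[0,0,0,0],[0,0,0,0],[0,0,0.4,0],[0,0,0,0],[0,0,0,0]]]' 0.3
python3 - <<'E'
from h import *
s=ctrl.read_state(); print(s["eef_pos"], s["tool_rot"],s["force"],s["width"],s["gripper_force"])
d=cam("wrist"); save(d,"t3.png")
x=ctrl.trace("wrist","spanner")
if x:
    q=np.argwhere(x[0]["mask"]); P=np.array([onz(d,p,25)[:2] for p in q]); print(x[0]["confidence"],P.min(0),P.max(0),cv2.minAreaRect(P.astype(np.float32)))
x=ctrl.trace("wrist","tongs")
if x:
    q=np.argwhere(x[0]["mask"]); P=np.array([onz(d,p,17)[:2] for p in q]); print(x[0]["confidence"],P.min(0),P.max(0))
i=d["img"]
cv2.imwrite("pics/t3v.png",cv2.resize(i[0:340,100:440],(680,600))[:,:,::-1])
E
```

```text
clock: 20.45
eef_pos: [507.1, -338.3, 27.9]
tool_rot: [3.141, -0.001, -0.419]
force: [-0.9, 0.4, -2.3]
width: 13.5
gripper_force: 59.2
clock: 20.95
eef_pos: [506.7, -336.8, 17.0]
tool_rot: [-3.141, 0.002, -0.418]
force: [0.0, -0.6, 0.1]
width: 29.9
gripper_force: 0.0
[ 506.70166018 -336.83450325   17.02251328] [-3.14129551e+00  1.54548740e-03 -4.18301564e-01] [ 0.01368644 -0.56737094  0.10208739] 29.895268536293642 0.0
0.71 [ 458.54760716 -415.39154347] [ 622.85393411 -311.15865079] ((535.0623168945312, -351.2139892578125), (74.09319305419922, 164.29490661621094), 66.8393783569336)
0.61 [ 466.69959194 -413.38755237] [ 612.58813468 -366.26498634]
```

View pics/t3v.png

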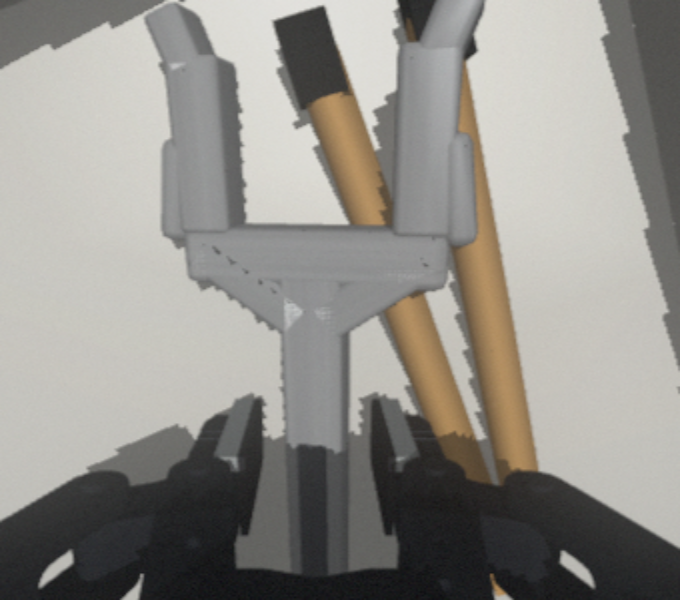

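The spanner rests on the left tongs leg, with the leg edge about 12 mm right of centre under the bridge. The visible side faces confirm it is rolled right side up, and the handle is centred between the pads. Regrip.

```bash
python3 -m crank '[[[0,0,0,0],[0,0,0,0],[0,0,0,0],[0,0,0,0]]]' 0.56
python3 -m crank '[[[0,0,0,0],[0,0,0,0],[0,0,0,0]]]' 0.6
python3 -m crank '[[[0,0,0,0],[0,0,0,0],[0,0,0,0]]]' 0.64
python3 - <<'E'
from h import *
s=ctrl.read_state(); print(s["eef_pos"], s["tool_rot"],s["force"],s["torque"],s["width"],s["gripper_force"])
E
```

```text
clock: 21.43
eef_pos: [507.4, -337.3, 17.9]
tool_rot: [-3.142, -0.0, -0.418]
force: [0.9, -0.3, -0.1]
width: 18.8
gripper_force: 0.0
clock: 21.68
eef_pos: [507.3, -337.2, 17.9]
tool_rot: [-3.141, -0.0, -0.418]
force: [0.0, 0.0, 0.1]
width: 17.1
gripper_force: 3.2
clock: 21.93
eef_pos: [507.3, -337.2, 18.0]
tool_rot: [-3.141, -0.0, -0.418]
force: [-0.6, 1.3, 2.5]
width: 15.8
gripper_force: 21.4
[ 507.31033138 -337.20418695   17.9587639 ] [-3.14148409e+00 -7.91153244e-05 -4.18201674e-01] [-0.62456182  1.27540356  2.50852187] [0.18138506 0.06099202 0.10284306] 15.828842502263074 21.364159859949723
```

```bash
python3 -m crank '[[[0,0,0,0],[0,0,0,0]]]' 0.66
python3 -m crank '[[[0,0,-0.4,0],[0,0,-0.6,0],[0,0,-1,0],[0,0,-1,0],[0,0,-1,0],[0,0,0,0],[0,0,0,0]]]'
python3 - <<'E'
from h import *
s=ctrl.read_state(); print(s["eef_pos"], s["tool_rot"],s["force"],s["torque"],s["width"],s["gripper_force"])
d=cam("wrist"); save(d,"t4.png")
for t in ("spanner","tongs"):
  x=ctrl.trace("wrist",t)
  if x:
    m=x[0]["mask"]; r,c=np.nonzero(m); print(t,x[0]["confidence"],r.min(),r.max(),c.min(),c.max())
    if t=="spanner":
      for rr in range(r.min(),r.max(),8):
        k=np.where(m[rr])[0]; g=np.where(np.diff(k)>2)[0]; print(rr,[(a[0],a[-1]) for a in np.split(k,g+1)],end=" ")
E
```

```text
clock: 22.1
eef_pos: [507.3, -337.2, 18.0]
tool_rot: [-3.142, -0.0, -0.418]
force: [-1.6, 1.3, 3.2]
width: 15.3
gripper_force: 32.5
clock: 22.68
eef_pos: [507.8, -337.8, 119.1]
tool_rot: [3.141, -0.003, -0.419]
force: [0.0, 0.3, -3.2]
width: 15.4
gripper_force: 31.1
[ 507.75444624 -337.80256642  119.14741242] [ 3.14118523e+00 -2.56595234e-03 -4.18879327e-01] [ 0.00824681  0.31427543 -3.16620191] [0.06972698 0.0958266  0.05815631] 15.402069148512883 31.137009104713798
tongs 0.81 37 255 245 334
```

```bash
python3 - <<'E'
from h import *
d=cam("wrist"); np.savez("t5.npz",img=d["img"],E=d["extrinsics"],K=d["intrinsics"])
for t in ("spanner","small_spanner"):
  for x in ctrl.trace("wrist",t)[:2]:
    m=x["mask"]; r,c=np.nonzero(m); print(t,x["confidence"],r.min(),r.max(),c.min(),c.max())
# grey-level rows of the raw picture around the head
g=cv2.cvtColor(d["img"],cv2.COLOR_RGB2HSV)
for rr in range(0,200,12): print(rr,g[rr,130:390:6,2].tolist())
E
```

```text
spanner 0.67 0 326 176 340
small_spanner 0.71 136 274 47 160
0 [210, 211, 219, 221, 207, 211, 223, 217, 212, 221, 211, 205, 210, 200, 214, 210, 137, 96, 92, 93, 94, 91, 90, 91, 104, 120, 118, 117, 117, 119, 117, 183, 143, 167, 191, 143, 90, 88, 87, 225, 219, 213, 214, 122]
12 [218, 217, 212, 205, 217, 219, 220, 209, 164, 158, 159, 112, 101, 100, 98, 96, 96, 95, 94, 100, 124, 123, 121, 120, 119, 122, 122, 233, 233, 233, 232, 133, 166, 183, 165, 106, 90, 90, 86, 188, 207, 201, 208, 114]
24 [217, 215, 207, 219, 205, 212, 187, 123, 103, 152, 157, 156, 109, 100, 99, 126, 122, 122, 125, 120, 120, 125, 186, 234, 232, 232, 233, 233, 232, 232, 178, 164, 170, 169, 87, 118, 93, 89, 86, 96, 218, 211, 217, 211]
36 [213, 199, 143, 101, 101, 102, 102, 100, 100, 119, 154, 163, 156, 150, 122, 125, 122, 232, 233, 234, 234, 233, 232, 233, 234, 231, 209, 55, 72, 153, 167, 183, 191, 157, 227, 116, 118, 93, 91, 94, 218, 219, 220, 205]
48 [101, 101, 102, 100, 101, 117, 123, 122, 123, 123, 145, 153, 161, 153, 105, 196, 227, 229, 231, 232, 222, 66, 224, 231, 231, 232, 59, 62, 74, 155, 164, 181, 191, 149, 228
[... 2012 characters left out ...]
, 211, 123, 120, 103, 102]
168 [208, 209, 211, 209, 211, 213, 210, 211, 213, 212, 213, 213, 213, 212, 211, 147, 151, 156, 155, 157, 156, 156, 155, 150, 154, 146, 154, 152, 149, 196, 139, 188, 191, 211, 212, 213, 212, 211, 210, 211, 210, 121, 104, 102]
180 [207, 208, 212, 210, 211, 212, 210, 211, 210, 211, 211, 211, 213, 210, 214, 209, 211, 126, 151, 165, 168, 156, 149, 152, 151, 147, 169, 148, 187, 192, 112, 182, 162, 212, 211, 209, 210, 210, 212, 209, 209, 121, 118, 105]
192 [123, 206, 209, 210, 210, 211, 208, 209, 209, 210, 209, 210, 208, 212, 212, 210, 209, 209, 208, 155, 150, 155, 157, 153, 97, 209, 208, 199, 172, 172, 210, 159, 180, 208, 213, 209, 210, 209, 209, 207, 208, 209, 122, 101]
```

```bash
cat > rollfit.py <<'E'
from h import *
from scipy.optimize import least_squares
def fit(d,tcp,yaw,obs):
    # obs: list of (kind, row/col, value, pt) ; pt lines at y,z const (x free) -> col at row ; or x,z const -> row at col
    Rt=R.from_euler('z',yaw).as_matrix()
    def pose(p):
        rho,beta,x0,z0,y0,dl=p
        return Rt@R.from_euler('ZYX',[dl,-beta,rho]).as_matrix(), tcp+Rt@np.array([x0,y0,z0])
    def res(p):
        A,o=pose(p); out=[]
        for kind,at,val,(u,z) in obs:
            if kind=='c':
                L=np.array([[50,u,z],[80,u,z]])
            else: L=np.array([[u,-15,z],[u,15,z]])
            q=proj(d,o+L@A.T); i=1 if kind=='c' else 0
            t=(at-q[0,i])/(q[1,i]-q[0,i]); out.append(q[0,1-i]+t*(q[1,1-i]-q[0,1-i])-val)
        # handle centre line at grasp (19 behind TCP) within y 0
        out.append((p[4])/1.0*2)
        return out
    r=least_squares(res,[-.1,0,18,12,0,0]); return r
E
python3 - <<'E'
import numpy as np,cv2
z=np.load("t5.npz"); g=cv2.cvtColor(z["img"],cv2.COLOR_RGB2GRAY)
for r in (54,78,90,114,122): print(r,"L",g[r,180:236:2].tolist(),"R",g[r,286:346:2].tolist())
for c in (235,275): print(c,g[116:150,c].tolist())
E
```

```text
54 L [124, 120, 121, 121, 145, 147, 147, 153, 151, 157, 161, 160, 160, 161, 156, 145, 118, 104, 106, 104, 168, 226, 228, 227, 228, 227, 228, 230] R [76, 64, 65, 62, 62, 61, 77, 125, 151, 152, 155, 157, 160, 164, 170, 178, 181, 182, 183, 185, 172, 138, 210, 226, 225, 226, 226, 225, 193, 117]
78 L [219, 219, 219, 221, 171, 146, 149, 151, 154, 156, 157, 161, 160, 161, 158, 154, 139, 110, 107, 103, 101, 205, 224, 224, 224, 225, 225, 226] R [227, 180, 104, 121, 142, 157, 119, 134, 152, 153, 151, 155, 157, 160, 167, 170, 174, 172, 176, 178, 155, 145, 136, 145, 211, 222, 223, 224, 222, 224]
90 L [219, 219, 147, 150, 157, 156, 152, 150, 154, 155, 156, 158, 162, 161, 159, 156, 149, 118, 108, 108, 104, 189, 224, 224, 224, 224, 223, 225] R [226, 226, 174, 105, 121, 138, 117, 140, 154, 149, 155, 154, 154, 158, 162, 163, 168, 170, 172, 154, 159, 171, 167, 152, 137, 190, 222, 222, 220, 220]
114 L [217, 217, 141, 156, 160, 158, 143, 152, 150, 154, 157, 155, 158, 157, 157, 155, 154, 143, 108, 103, 103, 102, 121, 121, 123, 125, 201, 221] R [122, 123, 222, 222, 172, 109, 123, 148, 152, 149, 153, 156, 158, 158, 162, 159, 157, 160, 160, 146, 150, 160, 161, 160, 152, 127, 210, 219, 217, 219]
122 L [216, 202, 141, 155, 157, 157, 140, 150, 154, 153, 154, 157, 160, 160, 156, 157, 155, 148, 117, 107, 104, 100, 117, 124, 123, 121, 122, 219] R [116, 120, 186, 219, 221, 170, 127, 148, 149, 151, 151, 154, 155, 161, 158, 158, 159, 157, 158, 141, 149, 157, 159, 159, 150, 135, 198, 217, 215, 217]
235 [219, 219, 218, 219, 220, 219, 220, 220, 218, 216, 218, 216, 156, 111, 120, 133, 147, 149, 148, 154, 157, 160, 156, 158, 159, 159, 156, 157, 157, 156, 156, 155, 158, 156]
275 [100, 98, 97, 97, 98, 101, 95, 97, 94, 94, 93, 98, 94, 109, 111, 126, 140, 149, 147, 149, 154, 159, 161, 160, 160, 159, 158, 157, 158, 161, 162, 156, 155, 155]
```

```bash
python3 - <<'E'
from rollfit import *
z=np.load("t5.npz"); d={"extrinsics":z["E"],"intrinsics":z["K"]}
obs=[]
for r,a,b in ((54,211.5,219.5),(78,213,221.5),(90,213.5,221.5),(114,215,223),(122,215.5,223.5)):
    obs+=[('c',r,a,(19.25,14)),('c',r,b,(19.25,0))]
for r,a in ((78,300),(90,299.5),(114,299),(122,299)): obs.append(('c',r,a,(-19.25,14)))
for r,a in ((78,297.5),(90,297)): obs.append(('c',r,a,(-19.25,0)))
obs+=[('r',235,131.5,(44,14)),('r',235,128,(44,0)),('r',275,131.8,(44,14)),('r',275,128.5,(44,0))]
s=ctrl.read_state()
r=fit(d,s["eef_pos"],s["tool_rot"][2],obs)
p=r.x; print("roll %.1f pitch %.1f deg x0 %.1f z0 %.1f y0 %.1f yaw %.1f"%(np.degrees(p[0]),np.degrees(p[1]),p[2],p[3],p[4],np.degrees(p[5])),np.round(r.fun,1))
E
```

```text
roll -5.6 pitch 2.0 deg x0 16.4 z0 -7.9 y0 -0.8 yaw -0.2 [ 1.1  0.2  0.6 -1.   0.6 -0.6  0.1 -1.2 -0.  -1.5 -0.2 -0.3 -0.9 -1.3
  1.2  1.2 -0.2 -0.2  0.3  0.  -1.6]
```

```bash
python3 -m crank '[[[0,0,-0.1,-1],[0,0,-0.1,-1],[0,0,-0.1,-1],[0,0,-0.1,-1],[0,0,-0.1,-1],[0,0,-0.1,-1],[0,0,-0.1,-1],[0,0,-0.1,-1],[0,0,-0.1,-1],[0,0,-0.1,-1],[0,0,-0.1,-1],[0,0,-0.1,-1]]]'
python3 -m crank '[[[0,0,0,-1],[0,0,0,-0.3],[0.43,-0.93,0,0],[0.43,-0.93,0,0],[0.43,-0.93,0,0],[0.43,-0.93,0,0],[0.43,-0.93,0,0],[0.43,-0.93,0,0],[0.43,-0.93,0,0],[0.43,-0.93,0,0],[0.43,-0.93,0,0],[0.43,-0.93,0,0]]]'
python3 -m crank '[[[0.43,-0.93,0,0],[0.43,-0.93,0,0],[0.43,-0.93,0,0],[0,0,0,0],[0,0,0,0]]]'
python3 - <<'E'
from h import *
s=ctrl.read_state(); print(s["eef_pos"], s["tool_rot"],s["force"],s["torque"],s["width"],s["gripper_force"])
d=cam("wrist"); np.savez("n1.npz",img=d["img"],E=d["extrinsics"],K=d["intrinsics"])
g=cv2.cvtColor(d["img"],cv2.COLOR_RGB2GRAY)
for r in (54,78,90,114,122): print(r,"L",g[r,200:236:2].tolist(),"R",g[r,286:310:2].tolist())
T=s["eef_pos"]; y=s["tool_rot"][2]; v=R.from_euler('z',-y).apply(NC-T); print("nut in tool-aligned frame",v)
E
```

```text
clock: 23.98
eef_pos: [506.7, -337.3, 147.0]
tool_rot: [-3.14, 0.001, 0.545]
force: [0.1, 0.3, -3.3]
width: 15.3
gripper_force: 31.2
clock: 24.98
eef_pos: [452.7, -85.9, 147.5]
tool_rot: [-3.141, 0.0, 0.644]
force: [0.3, 0.0, -3.3]
width: 15.1
gripper_force: 31.2
clock: 25.4
eef_pos: [436.8, -10.3, 147.7]
tool_rot: [-3.141, 0.0, 0.648]
force: [0.3, 0.2, -2.8]
width: 15.4
gripper_force: 31.2
[436.78851535 -10.34764295 147.65989184] [-3.14107605e+00  1.59252978e-04  6.48081810e-01] [ 0.31405848  0.21567029 -2.80397118] [-0.12054821  0.02276297  0.00346608] 15.371640670873603 31.235229035373777
54 L [169, 167, 167, 165, 166, 165, 138, 130, 125, 126, 175, 222, 218, 224, 226, 225, 230, 234] R [222, 221, 223, 223, 220, 218, 170, 121, 154, 159, 159, 160]
78 L [165, 170, 167, 166, 166, 169, 157, 135, 128, 126, 122, 204, 221, 226, 228, 229, 225, 221] R [218, 225, 227, 229, 229, 229, 130, 135, 160, 158, 160, 163]
90 L [162, 166, 166, 166, 167, 168, 169, 139, 128, 127, 126, 192, 220, 224, 224, 179, 131, 135] R [227, 226, 227, 230, 232, 229, 123, 141, 159, 162, 162, 165]
114 L [163, 164, 168, 167, 166, 163, 167, 160, 130, 125, 127, 122, 215, 176, 129, 134, 132, 132] R [224, 226, 226, 228, 229, 196, 122, 154, 160, 160, 162, 164]
122 L [162, 162, 166, 166, 163, 164, 166, 166, 132, 129, 124, 122, 209, 218, 134, 135, 134, 133] R [230, 229, 231, 230, 226, 177, 126, 155, 158, 161, 163, 165]
nut in tool-aligned frame [152.59150324  20.11246095   2.34010816]
```

```bash
python3 - <<'E'
from rollfit import *
z=np.load("n1.npz"); d={"extrinsics":z["E"],"intrinsics":z["K"]}
g=cv2.cvtColor(z["img"],cv2.COLOR_RGB2GRAY); print(g[116:146,275].tolist())
obs=[]
for r,a,b in ((54,211.7,219.7),(78,212.7,221.5),(90,213.5,221.7),(114,215,223.6),(122,215.5,223.6)):
    obs+=[('c',r,a,(19.25,14)),('c',r,b,(19.25,0))]
for r,a,b in ((54,301,298),(78,301,297.5),(90,300.3,297.3),(114,299.5,296.3),(122,299.3,296)): obs+=[('c',r,a,(-19.25,14)),('c',r,b,(-19.25,0))]
obs+=[('r',275,131.8,(44,14)),('r',275,128.3,(44,0))]
s=ctrl.read_state(); T=s["eef_pos"]; yw=s["tool_rot"][2]
r=fit(d,T,yw,obs)
p=r.x; print("roll %.1f pitch %.1f deg x0 %.1f z0 %.1f y0 %.1f yaw %.1f"%(np.degrees(p[0]),np.degrees(p[1]),p[2],p[3],p[4],np.degrees(p[5])),np.round(r.fun,1))
A=R.from_euler('ZYX',[p[5],-p[1],p[0]]).as_matrix(); v=R.from_euler('z',-yw).apply(NC-T)
q=np.array([p[2],p[4],p[3]])+A@np.array([66,0,7]); print("jaw centre",q,"to go",v-q)
E
```

```text
[229, 228, 228, 226, 226, 226, 226, 225, 224, 223, 224, 224, 170, 117, 112, 126, 140, 149, 154, 154, 161, 165, 167, 167, 169, 166, 168, 163, 167, 169]
roll -5.0 pitch 2.2 deg x0 16.7 z0 -8.1 y0 -0.3 yaw 0.7 [ 0.8 -0.6  1.1 -1.2  0.9 -0.8  0.7 -1.6  0.7 -1.2 -0.2  1.2 -1.1  0.9
 -0.8  0.7 -0.9  0.9 -1.   0.9 -0.  -0.  -0.6]
jaw centre [82.34583027  1.1093973   1.39342745] to go [70.76142852 20.62375205  0.89866129]
```

```bash
python3 -m crank '[[[0,-0.82,-0.04,0],[0,0,0,0],[0.5,0,0,0],[0.5,0,0,0],[0.2,0,0,0],[0,0,0,0]]]'
python3 -m crank '[[[0.2,0,0,0],[0.2,0,0,0],[0,0,0,0]]]'
python3 - <<'E'
from h import *
s=ctrl.read_state(); T=s["eef_pos"]; yw=s["tool_rot"][2]
f=R.from_euler('z',-yw).apply(s["force"]); v=R.from_euler('z',-yw).apply(NC-T)
print("togo",v-[82.35,1.1,1.4],"f",f,"yaw",yw,"tq",s["torque"],s["width"],s["gripper_force"])
E
```

```text
clock: 25.95
eef_pos: [450.2, 22.3, 148.8]
tool_rot: [3.141, -0.001, 0.645]
force: [0.1, 0.7, -3.1]
width: 15.0
gripper_force: 31.3
clock: 26.2
eef_pos: [457.1, 28.9, 148.7]
tool_rot: [-3.142, -0.0, 0.646]
force: [-0.0, 0.5, -3.1]
width: 14.8
gripper_force: 31.4
togo [30.31783658  0.25070067 -0.13486686] f [ 0.30468012  0.40768357 -3.10902067] yaw 0.6456353926067904 tq [0.05165311 0.14156612 0.04467468] 14.756958802919891 31.356246006907895
```

```bash
cat > st.py <<'E'
from h import *
s=ctrl.read_state(); T=s["eef_pos"]; yw=s["tool_rot"][2]
f=R.from_euler('z',-yw).apply(s["force"]); v=R.from_euler('z',-yw).apply(NC-T); t=R.from_euler('z',-yw).apply(s["torque"])
print("togo",np.round(v-[82.35,1.1,1.4],1),"f",np.round(f,1),"yaw %.3f"%yw,"tq",np.round(t,2),"w %.1f g %.0f"%(s["width"],s["gripper_force"]))
E
python3 -m crank '[[[0.2,0,0,0],[0.2,0,0,0],[0,0,0,0]]]' >/dev/null; python3 st.py
python3 -m crank '[[[0.2,0,0,0],[0,0,0,0]]]' >/dev/null; python3 st.py
python3 -m crank '[[[0.2,0,0,0],[0,0,0,0]]]' >/dev/null; python3 st.py
```

```text
togo [19.4  0.  -0.3] f [ 0.8  1.1 -3.4] yaw 0.646 tq [0.2  0.01 0.02] w 15.1 g 31
togo [14.8  0.  -0.3] f [ 0.  -0.1 -2.9] yaw 0.646 tq [ 0.24 -0.02  0.04] w 15.1 g 31
togo [ 9.8  0.1 -0.3] f [ 1.4  1.2 -3.5] yaw 0.646 tq [0.24 0.03 0.11] w 15.4 g 31
```

```bash
python3 -m crank '[[[0.16,0,0,0],[0,0,0,0]]]' >/dev/null; python3 st.py
python3 -m crank '[[[0.08,0,0,0],[0,0,0,0]]]' >/dev/null; python3 st.py
python3 -m crank '[[[0.08,0,0,0],[0,0,0,0]]]' >/dev/null; python3 st.py
```

```text
togo [ 6.1  0.1 -0.2] f [ 0.7  1.2 -3. ] yaw 0.646 tq [0.24 0.03 0.06] w 15.2 g 31
togo [ 4.6  0.1 -0.2] f [-0.1  1.2 -2.9] yaw 0.646 tq [0.26 0.05 0.2 ] w 15.6 g 31
togo [ 2.9  0.1 -0.2] f [-0.7  0.8 -3.1] yaw 0.646 tq [0.26 0.21 0.09] w 15.2 g 31
```

It slides in freely to 3 mm from seated. I'll start the tightening turn, pivoting about the nut (L≈85 mm), in small steps.

```bash
python3 -m crank '[[[0.01,-0.27,0,1],[0.01,-0.27,0,1],[0,0,0,0]]]' >/dev/null; python3 st.py
python3 - <<'E'
from h import *
d=cam("wrist"); np.savez("n2.npz",img=d["img"],E=d["extrinsics"],K=d["intrinsics"])
h=cv2.cvtColor(d["img"],cv2.COLOR_RGB2HSV); m=(h[:,:,1]>110)&(h[:,:,0]<30)&(h[:,:,0]>8)
for r in range(0,200,12):
    k=np.where(m[r])[0]; print(r,(k.min(),k.max(),len(k)) if len(k) else None,end=" ")
print(np.round(proj(d,corners(np.radians(5.4),13))).astype(int).tolist(),np.round(proj(d,corners(np.radians(5.4),-13))).astype(int).tolist())
E
```

```text
togo [ 3.  -0.7 -0.2] f [-0.7  1.5 -2.8] yaw 0.485 tq [0.19 0.4  0.08] w 15.2 g 31
0 (np.int64(243), np.int64(317), 75) 12 (np.int64(236), np.int64(313), 78) 24 (np.int64(232), np.int64(309), 78) 36 (np.int64(230), np.int64(297), 68) 48 (np.int64(224), np.int64(297), 74) 60 (np.int64(217), np.int64(297), 81) 72 (np.int64(209), np.int64(296), 88) 84 (np.int64(208), np.int64(296), 89) 96 (np.int64(213), np.int64(296), 84) 108 (np.int64(215), np.int64(292), 78) 120 (np.int64(214), np.int64(276), 63) 132 (np.int64(217), np.int64(260), 44) 144 (np.int64(234), np.int64(244), 11) 156 None 168 None 180 None 192 None [[232, 41], [204, 75], [222, 115], [263, 128], [295, 103], [283, 57]] [[248, 16], [221, 49], [236, 87], [273, 99], [301, 74], [292, 30]]
```

```bash
for i in 1; do python3 -m crank '[[[0.01,-0.27,0,1],[0,0,0,0]]]' >/dev/null; python3 st.py; done
python3 -m crank '[[[0.01,-0.27,0,1],[0,0,0,0]]]' >/dev/null; python3 st.py
python3 -m crank '[[[0.01,-0.27,0,1],[0,0,0,0]]]' >/dev/null; python3 st.py
```

```text
togo [ 1.9  1.4 -0.6] f [-0.3 -2.2 -1.7] yaw 0.406 tq [-0.59  0.17  0.17] w 15.2 g 32
togo [ 1.8  2.6 -0.7] f [-1.  -5.9 -0.9] yaw 0.326 tq [-1.29  0.33  0.32] w 14.8 g 31
togo [ 1.8  3.2 -0.6] f [-0.7 -7.8 -0.6] yaw 0.245 tq [-1.48  0.26  0.34] w 15.5 g 30
```

```bash
python3 -m crank '[[[0.01,-0.27,0,1],[0.01,-0.27,0,1],[0,0,0,0]]]' >/dev/null; python3 st.py
python3 - <<'E'
from h import *
d=cam("wrist"); np.savez("n3.npz",img=d["img"],E=d["extrinsics"],K=d["intrinsics"])
g=cv2.cvtColor(d["img"],cv2.COLOR_RGB2HSV)
for r in (54,78,90,114,122): print(r,"L",g[r,160:250:2,1].tolist(),"R",g[r,280:340:2,1].tolist())
for r in (20,54,90): print(r,"Lv",g[r,160:250:3,2].tolist(),"Rv",g[r,280:360:3,2].tolist())
# handle edges near the gripper
for r in (170,190,210): print(r,g[r,210:310:3,2].tolist())
E
```

```text
togo [ 1.7  3.2 -0.4] f [-0.2 -7.9 -2.6] yaw 0.085 tq [-1.62  0.16  0.41] w 15.0 g 29
54 L [17, 17, 15, 17, 16, 18, 16, 14, 2, 0, 3, 3, 2, 3, 5, 2, 0, 3, 3, 2, 3, 13, 11, 11, 39, 159, 157, 164, 157, 161, 163, 180, 166, 175, 173, 177, 180, 182, 181, 179, 177, 184, 177, 183, 184] R [180, 165, 156, 105, 27, 11, 4, 2, 3, 5, 2, 3, 0, 3, 0, 3, 1, 1, 3, 4, 20, 18, 17, 17, 20, 15, 17, 18, 17, 18]
78 L [16, 14, 18, 17, 19, 15, 17, 20, 16, 4, 5, 2, 2, 2, 5, 2, 3, 5, 2, 5, 2, 37, 144, 153, 154, 160, 164, 163, 167, 161, 168, 172, 178, 172, 183, 178, 178, 184, 179, 186, 178, 187, 182, 182, 178] R [169, 168, 161, 165, 134, 15, 6, 2, 0, 2, 3, 2, 2, 1, 3, 0, 3, 3, 4, 2, 2, 4, 11, 17, 17, 21, 20, 17, 19, 16]
90 L [16, 17, 19, 15, 20, 19, 19, 2, 4, 3, 2, 2, 3, 2, 3, 0, 2, 3, 3, 3, 2, 81, 163, 164, 173, 170, 168, 168, 170, 162, 168, 173, 176, 181, 178, 179, 178, 180, 179, 180, 179, 183, 183, 184, 179] R [169, 167, 163, 162, 168, 143, 6, 2, 2, 2, 2, 3, 3, 3, 3, 1, 1, 4, 2, 5, 2, 5, 5, 6, 18, 20, 18, 16, 20, 18]
114 L [20, 15, 15, 20, 18, 17, 18, 4, 0, 2, 2, 2, 0, 2, 2, 0, 2, 3, 2, 3, 3, 3, 0, 2, 6, 19, 
[... 1185 characters left out ...]
, 173, 142, 154, 160, 167, 173, 171] Rv [146, 147, 148, 146, 120, 158, 160, 162, 167, 171, 173, 173, 159, 152, 153, 139, 213, 211, 209, 213, 210, 220, 216, 211, 208, 211, 208]
170 [117, 136, 145, 147, 150, 148, 150, 153, 148, 149, 155, 148, 148, 149, 151, 153, 153, 157, 188, 149, 151, 148, 150, 150, 150, 151, 154, 138, 201, 212, 211, 217, 219, 210]
190 [211, 208, 205, 202, 120, 117, 117, 119, 112, 114, 118, 153, 147, 150, 148, 153, 154, 154, 157, 154, 133, 212, 209, 207, 209, 210, 207, 209, 210, 213, 212, 219, 215, 206]
210 [115, 117, 117, 115, 115, 111, 114, 115, 118, 116, 109, 145, 148, 148, 148, 153, 152, 155, 158, 154, 138, 208, 205, 207, 203, 205, 209, 212, 210, 212, 210, 215, 219, 212]
```

```bash
python3 -m crank '[[[0.01,-0.27,0,1],[0.01,-0.27,0,1],[0,0,0,0]]]' >/dev/null; python3 st.py
python3 -m crank '[[[0.01,-0.27,0,1],[0,-0.13,0,0.5],[0,0,0,0]]]' >/dev/null; python3 st.py
python3 - <<'E'
from h import *
d=cam("wrist"); np.savez("n4.npz",img=d["img"],E=d["extrinsics"],K=d["intrinsics"])
g=cv2.cvtColor(d["img"],cv2.COLOR_RGB2HSV)
for r in (54,90,114): print(r,"L",g[r,160:194:2,2].tolist(),"R",g[r,306:346:2,2].tolist())
for r in (190,210): print(r,g[r,210:310:3,2].tolist())
E
```

```text
togo [ 1.6  3.3 -0.1] f [ 0.5 -9.3 -3.9] yaw -0.075 tq [-1.61 -0.06  0.37] w 15.2 g 31
togo [1.6 4.  0.1] f [ 0.5 -9.  -2.9] yaw -0.194 tq [-1.67 -0.14  0.39] w 15.6 g 33
54 L [207, 210, 212, 201, 198, 199, 129, 156, 167, 166, 169, 171, 171, 172, 176, 178, 177] R [164, 162, 158, 151, 142, 156, 205, 205, 208, 211, 216, 211, 204, 200, 201, 207, 209, 204, 210, 205]
90 L [199, 195, 193, 192, 189, 135, 145, 153, 152, 150, 156, 161, 160, 162, 163, 164, 167] R [166, 163, 159, 155, 155, 163, 149, 138, 130, 193, 203, 209, 211, 210, 211, 212, 210, 209, 203, 205]
114 L [198, 200, 199, 199, 198, 141, 144, 147, 151, 150, 146, 143, 156, 154, 156, 160, 161] R [160, 159, 156, 156, 146, 142, 157, 148, 143, 137, 185, 204, 203, 205, 204, 204, 208, 209, 213, 211]
190 [206, 199, 202, 203, 202, 201, 188, 117, 118, 111, 127, 147, 152, 148, 150, 148, 149, 152, 154, 149, 125, 202, 200, 206, 207, 203, 196, 204, 204, 200, 199, 207, 205, 205]
210 [199, 195, 201, 201, 199, 200, 149, 115, 115, 116, 98, 140, 152, 147, 148, 147, 148, 152, 152, 152, 135, 192, 203, 200, 197, 195, 199, 212, 201, 209, 207, 205, 203, 203]
```

```bash
python3 -m crank '[[[0,0.2,0,-0.6],[0,0,0,0]]]' >/dev/null; python3 st.py
python3 -m crank '[[[0,0.12,0,-0.4],[0,0,0,0]]]' >/dev/null; python3 st.py
```

```text
togo [ 1.6  2.3 -0.3] f [-0.8 -0.7 -3.3] yaw -0.144 tq [0.02 0.13 0.23] w 15.2 g 29
togo [ 1.7  1.8 -0.4] f [ 0.  -0.2 -2.8] yaw -0.114 tq [-0.03  0.05  0.13] w 15.0 g 28
```

```bash
python3 -m crank '[[[-0.4,0.04,0,0],[0,0,0,0]]]' >/dev/null; python3 st.py
python3 -m crank '[[[-0.4,0.04,0,0],[-0.4,0.04,0,0],[0,0,0,0]]]' >/dev/null; python3 st.py
python3 -m crank '[[[-0.6,0.06,0,0],[-0.8,0.08,0,0],[-0.4,0.04,0,0],[0,0,0,0],[0,0,0,0]]]' >/dev/null; python3 st.py
python3 - <<'E'
from h import *
d=cam("wrist"); np.savez("n5.npz",img=d["img"],E=d["extrinsics"],K=d["intrinsics"]); print(d["extrinsics"][:3,3])
print(proj(d,NC))
for x in ctrl.trace("wrist","spanner")[:1]:
    m=x["mask"]; r,c=np.nonzero(m); print(x["confidence"],r.min(),r.max(),c.min(),c.max())
g=cv2.cvtColor(cv2.GaussianBlur(d["img"],(0,0),.8),cv2.COLOR_RGB2GRAY)
for deg in (-30,-35,-40,-45,-50): print(deg,np.round(proj(d,corners(np.radians(deg),13))).astype(int).tolist(),np.round(proj(d,corners(np.radians(deg),-13))).astype(int).tolist())
E
```

```text
togo [ 5.2  1.2 -1.9] f [10.3  0.2 -4.5] yaw -0.115 tq [ 0.1  -2.14  0.12] w 15.0 g 26
togo [23.8  3.3 -2.5] f [11.2 -2.5 -2.8] yaw -0.115 tq [-0.34 -2.58  0.11] w 14.9 g 21
togo [77.2  8.8 -0.5] f [0.1 1.1 0. ] yaw -0.114 tq [ 0.06  0.04 -0.03] w 14.5 g 0
[458.10942364  97.07293634 292.43082991]
[[ 231.34519393 -125.82506039]]
0.66 0 183 205 294
-30 [[217, -221], [175, -152], [197, -72], [247, -52], [285, -98], [278, -185]] [[214, -211], [179, -153], [197, -83], [241, -64], [274, -106], [266, -181]]
-35 [[222, -223], [176, -160], [193, -77], [242, -51], [283, -92], [281, -178]] [[219, -212], [179, -159], [194, -87], [237, -64], [273, -100], [269, -175]]
-40 [[228, -223], [177, -168], [190, -82], [238, -50], [281, -86], [284, -171]] [[224, -213], [180, -166], [191, -92], [233, -63], [271, -95], [272, -169]]
-45 [[234, -223], [179, -175], [187, -88], [234, -50], [279, -81], [286, -163]] [[228, -213], [182, -172], [189, -97], [230, -63], [269, -91], [273, -162]]
-50 [[240, -222], [182, -182], [184, -94], [230, -51], [276, -76], [288, -156]] [[233, -212], [184, -179], [186, -102], [226, -64], [266, -86], [275, -156]]
```

The spanner slipped out of the light grip and stayed on the nut. I need to locate its handle numerically.

```bash
python3 - <<'E'
from h import *
print(ctrl.read_state()["eef_pos"])
for n in ("wrist","scene","side"):
    d=cam(n); np.savez(f"p_{n}.npz",img=d["img"],E=d["extrinsics"],K=d["intrinsics"])
    print(n,"nut px(col,row)",np.round(proj(d,NC)[0]), "place",[(np.round(x["position"],1).tolist(),round(x["confidence"],2)) for x in ctrl.place_of(n,"spanner")[:3]])
    for x in ctrl.trace(n,"spanner")[:3]:
        m=x["mask"]; r,c=np.nonzero(m); print(round(x["confidence"],2),m.sum(),"rows",r.min(),r.max(),"cols",c.min(),c.max())
        for rr in range(r.min(),r.max()+1,max(1,(r.max()-r.min())//10)):
            k=np.where(m[rr])[0]; print((rr,k.min(),k.max(),len(k)),end=" ") if len(k) else 0
        print()
E
```

```text
[387.61383751 106.06044683 148.9650817 ]
wrist nut px(col,row) [ 231. -123.] place [([87.6, 263.9], 0.87)]
0.86 5786 rows 0 185 cols 203 294
(0, np.int64(203), np.int64(289), 41) (18, np.int64(205), np.int64(293), 44) (36, np.int64(206), np.int64(290), 68) (54, np.int64(217), np.int64(278), 62) (72, np.int64(247), np.int64(268), 22) (90, np.int64(254), np.int64(271), 18) (108, np.int64(259), np.int64(275), 17) (126, np.int64(262), np.int64(279), 18) (144, np.int64(266), np.int64(283), 18) (162, np.int64(270), np.int64(286), 17) (180, np.int64(275), np.int64(290), 16) 
scene nut px(col,row) [273. 191.] place [([217.5, 264.6], 0.68)]
side nut px(col,row) [224. 183.] place [([221.5, 244.9], 0.67), ([178.0, 272.6], 0.33)]
0.94 484 rows 207 234 cols 216 275
(207, np.int64(225), np.int64(226), 2) (209, np.int64(224), np.int64(232), 9) (211, np.int64(225), np.int64(239), 15) (213, np.int64(229), np.int64(241), 13) (215, np.int64(234), np.int64(242), 9) (217, np.int64(235), np.int64(243), 9) (219, np.int64(216), np.int64(245), 22) (221, np.int64(216), np.int64(251), 36) (223, np.int64(223), np.int64(256), 34) (225, np.int64(226), np.int64(263), 31) (227, np.int64(251), np.int64(269), 19) (229, np.int64(257), np.int64(275), 19) (231, np.int64(262), np.int64(275), 14) (233, np.int64(268), np.int64(275), 8) 
0.67 916 rows 144 184 cols 180 207
(144, np.int64(189), np.int64(197), 9) (148, np.int64(182), np.int64(201), 20) (152, np.int64(182), np.int64(203), 22) (156, np.int64(180), np.int64(204), 25) (160, np.int64(180), np.int64(205), 26) (164, np.int64(181), np.int64(205), 25) (168, np.int64(182), np.int64(206), 25) (172, np.int64(182), np.int64(206), 25) (176, np.int64(183), np.int64(207), 25) (180, np.int64(184), np.int64(205), 22) (184, np.int64(190), np.int64(197), 8)
```

```bash
python3 - <<'E'
from h import *
for n,p in (("wrist",(87.6,263.9)),("scene",(217.5,264.6)),("side",(221.5,244.9))):
    z=np.load(f"p_{n}.npz"); d={"extrinsics":z["E"],"intrinsics":z["K"]}; print(n,np.round(onz(d,p,0),1),np.round(onz(d,p,10),1))
z=np.load("p_wrist.npz"); d={"extrinsics":z["E"],"intrinsics":z["K"]}; print(z["K"].round(0).tolist())
for p in ((185,282),(180,282.5),(90,262.5),(126,270.5),(162,278),(54,217),(54,278),(18,205),(18,293)): print(p,np.round(onz(d,p,14)[:2],1))
g=cv2.cvtColor(z["img"],cv2.COLOR_RGB2GRAY)
for r in (0,6,12,18,24,30,36,42,48,54): print(r,g[r,190:310:4].tolist())
o=[]
for n,p in (("wrist",(87.6,263.9)),("scene",(217.5,264.6)),("side",(221.5,244.9))):
    zz=np.load(f"p_{n}.npz"); o.append(({"extrinsics":zz["E"],"intrinsics":zz["K"]},p))
print("tri",tri(o))
for t in ("reel","loupe"):
    x=ctrl.place_of("side",t); dd={"extrinsics":np.load("p_side.npz")["E"],"intrinsics":np.load("p_side.npz")["K"]}
    if x: print(t,onz(dd,x[0]["position"],0)[:2])
E
```

```text
wrist [475.   89.6   0. ] [474.4  89.9  10. ]
scene [475.2  86.7   0. ] [489.   83.9  10. ]
side [490.6  73.2   0. ] [484.6  82.9  10. ]
[[283.0, 0.0, 258.0], [0.0, 283.0, 189.0], [0.0, 0.0, 1.0]]
(185, 282) [378.9  81.6]
(180, 282.5) [384.1  80.7]
(90, 262.5) [472.3  91.5]
(126, 270.5) [438.8  87.4]
(162, 278) [403.   83.5]
(54, 217) [507.3 128.8]
(54, 278) [501.1  74.3]
(18, 205) [536.8 134.8]
(18, 293) [528.2  58.7]
0 [84, 71, 70, 68, 82, 86, 86, 82, 64, 63, 63, 64, 62, 64, 66, 67, 120, 121, 123, 64, 150, 169, 177, 162, 140, 111, 87, 82, 65, 61]
6 [115, 121, 86, 76, 77, 86, 87, 84, 66, 64, 62, 66, 71, 64, 62, 103, 123, 120, 124, 65, 112, 163, 173, 177, 147, 101, 107, 112, 109, 203]
12 [114, 159, 92, 91, 73, 81, 87, 87, 74, 64, 66, 68, 66, 66, 64, 61, 88, 74, 59, 55, 78, 161, 170, 173, 141, 140, 200, 203, 200, 209]
18 [116, 143, 90, 89, 81, 82, 84, 88, 86, 64, 59, 58, 56, 54, 65, 94, 105, 105, 151, 102, 91, 157, 167, 173, 147, 148, 187, 202, 200, 202]
24 [110, 119, 94, 69, 112, 83, 83, 86, 91, 75, 102, 108, 109, 104, 104, 188, 189, 189, 196, 106, 110, 129, 164, 174, 166, 144, 129, 
[... 153 characters left out ...]
 205]
36 [197, 110, 171, 183, 146, 86, 84, 85, 91, 89, 103, 108, 106, 181, 123, 136, 155, 173, 179, 177, 175, 173, 182, 174, 172, 165, 206, 207, 201, 204]
42 [193, 187, 193, 190, 194, 89, 83, 84, 87, 80, 84, 86, 91, 88, 90, 141, 165, 163, 163, 159, 157, 191, 188, 185, 159, 130, 202, 196, 199, 195]
48 [192, 192, 193, 191, 108, 92, 79, 87, 92, 90, 88, 90, 87, 91, 87, 132, 153, 156, 154, 146, 162, 161, 158, 118, 105, 201, 204, 204, 206, 197]
54 [198, 194, 193, 191, 113, 109, 108, 93, 86, 88, 89, 89, 89, 89, 85, 158, 159, 164, 168, 159, 154, 153, 109, 108, 177, 202, 200, 199, 199, 206]
tri [479.99975211  86.65717075   8.38028134]
reel [351.83829227  45.81518175]
loupe [331.06891028 227.32632944]
```

The spanner has dropped flat onto the table in front of the stand: tail (379,82), yaw 0.122, jaws over the base plate, all within reach. Before re-gripping it I'll measure the nut angle from above without touching it.

```bash
python3 -m crank '[[[0,0,-0.8,-0.99],[0,0,-0.8,-0.99],[0,0,-0.8,-0.99],[0.9,0.157,0,0],[0.9,0.157,0,0],[0.9,0.157,0,0],[0.9,0.157,0,0],[0.9,0.157,0,0],[0.9,0.157,0,0],[0.9,0.157,0,0],[0,0,0,0],[0,0,0,0]]]' 0
cat > nutphi.py <<'E'
from h import *
def score(d,deg,img):
    g=cv2.GaussianBlur(cv2.cvtColor(img,cv2.COLOR_RGB2GRAY),(0,0),.7).astype(np.float32)
    cp=np.array(d["extrinsics"])[:3,3]; tot=0;n=0;means=[]
    for k in range(6):
        a=np.radians(deg+60*k); nn=Rs@(np.cos(a)*e1+np.sin(a)*e2); t=Rs@(-np.sin(a)*e1+np.cos(a)*e2); A=Rs@ax
        c=NC+18*nn
        v=cp-c; cs=nn@v/np.linalg.norm(v)
        if cs<0.3: continue
        U,V=np.meshgrid(np.linspace(-9,9,19),np.linspace(-10,-3,8))
        P=c+U.reshape(-1,1)*t+V.reshape(-1,1)*A
        q=proj(d,P).astype(np.float32); s=cv2.remap(g,q[:,0].reshape(1,-1),q[:,1].reshape(1,-1),cv2.INTER_LINEAR)[0].reshape(U.shape)
        r=s-np.median(s); tot+=cs*np.abs(r).mean(); n+=cs; means.append(round(float(s.mean())))
    return tot/n,means
def best(d,img):
    r=[(round(score(d,x,img)[0],2),x,score(d,x,img)[1]) for x in range(-30,30,2)]; r.sort(key=lambda t:t[0]); return r
E
python3 - <<'E'
from nutphi import *
import nutphi
d=cam("wrist"); np.savez("m1.npz",img=d["img"],E=d["extrinsics"],K=d["intrinsics"]); print(ctrl.read_state()["eef_pos"],ctrl.read_state()["tool_rot"][2])
d5=dict(d); d5["extrinsics"]=np.load("g5E.npy"); i5=cv2.imread("pics/g5.png")[:,:,::-1].copy()
print("ref g5",best(d5,i5)[:5])
print("now",best(d,d["img"])[:8])
print(np.round(proj(d,NC)))
E
```

```text
clock: 31.75
eef_pos: [546.7, 97.5, 208.3]
tool_rot: [3.141, 0.0, 0.122]
force: [-0.4, -0.1, 0.3]
width: 42.4
gripper_force: 0.0
[545.50772788  97.59779086 208.30454252] 0.12281972921702278
ref g5 [(np.float64(1.25), 4, [122, 114]), (np.float64(1.26), 2, [122, 114]), (np.float64(1.28), 6, [122, 114]), (np.float64(1.41), 0, [122, 114]), (np.float64(1.49), 8, [122, 115])]
now [(np.float64(1.25), 26, [111, 123]), (np.float64(1.31), 28, [111, 123]), (np.float64(1.38), 24, [111, 123]), (np.float64(1.51), -30, [122, 111]), (np.float64(1.62), 22, [112, 123]), (np.float64(1.87), -28, [122, 110]), (np.float64(1.94), 20, [112, 123]), (np.float64(2.26), -26, [121, 110])]
[[256. 205.]]
```

The method reproduces the earlier reference (4°). It now reads φ≈−33.5°, so the nut is tightened about 0.68 rad, inside the 0.52–1.05 band. Now I'll collect the spanner with a firm grip, at x_sp≈−50, clear of the reel and tail.

```bash
python3 -m crank '[[[-0.97,-0.03,0,0],[-0.97,-0.03,0,0],[-0.97,-0.03,0,0],[-0.97,-0.03,0,0],[-0.97,-0.03,0,0],[0,0,0.9,0],[0,0,1,0],[0,0,1,0],[0,0,1,0],[0,0,1,0],[0,0,0,0]]]' 0.2
python3 - <<'E'
from h import *
d=cam("wrist"); s=ctrl.read_state(); print(s["eef_pos"],s["tool_rot"][2],s["force"])
for x in ctrl.trace("wrist","spanner")[:1]:
    m=x["mask"]; r,c=np.nonzero(m); print(x["confidence"])
    for rr in range(r.min(),r.max()+1,20):
        k=np.where(m[rr])[0]; print(rr,k.min(),k.max(),np.round(onz(d,(rr,(k.min()+k.max())/2),14)[:2],1))
E
```

```text
clock: 32.72
eef_pos: [421.7, 86.2, 83.5]
tool_rot: [3.141, 0.008, 0.124]
force: [0.2, 0.2, -0.1]
width: 34.3
gripper_force: 0.0
[422.76175135  86.28348274  85.16201214] 0.12355835281042449 [-0.73162653 -0.16187459  1.1443441 ]
0.96
0 208 311 [557.9 101.5]
20 209 310 [546.5 100. ]
40 204 315 [534.6  98.5]
60 203 316 [522.3  97. ]
80 212 306 [509.5  95.7]
100 235 284 [496.2  93.6]
120 248 270 [482.4  92.2]
140 249 269 [468.   90.4]
160 248 269 [453.   88.9]
180 248 267 [437.3  87.7]
200 248 268 [421.   85.2]
220 249 266 [403.9  83.5]
240 249 267 [386.2  80.9]
```

```bash
python3 -m crank '[[[0,0.04,1,0],[0,0,1,0],[0,0,0.95,0],[0,0,0,0],[0,0,0,0]]]' 0.2
python3 -m crank '[[[0,0,0,0],[0,0,0,0],[0,0,0,0],[0,0,0,0],[0,0,0,0]]]' 0.8
python3 -m crank '[[[0,0,-0.6,0],[0,0,0,0],[0,0,0,0]]]' 
python3 - <<'E'
from h import *
s=ctrl.read_state(); print(s["eef_pos"],s["tool_rot"][2],s["force"],s["torque"])
E
```

```text
clock: 33.23
eef_pos: [420.6, 88.8, 44.0]
tool_rot: [-3.131, 0.014, 0.123]
force: [0.5, -0.3, 0.5]
width: 34.1
gripper_force: 0.0
clock: 33.65
eef_pos: [420.4, 88.5, 43.1]
tool_rot: [-3.131, 0.015, 0.122]
force: [0.5, -0.0, -0.2]
width: 8.8
gripper_force: 0.0
clock: 33.9
eef_pos: [420.9, 88.4, 58.1]
tool_rot: [-3.131, 0.014, 0.123]
force: [-0.2, -0.2, 0.0]
width: 8.7
gripper_force: 0.0
[420.89901464  88.38932194  58.13626839] 0.12260787402666473 [-0.20598845 -0.20118246  0.02041201] [-0.03022956  0.01817427 -0.00682601]
```

```bash
python3 - <<'E'
from h import *
s=ctrl.read_state(); print(s["clock"],np.round(s["qpos"],3),s["eef_pos"],s["tool_rot"])
E
```

```text
33.9 [-0.394  0.669  0.192  2.244 -0.487  0.282 -1.219] [420.89901464  88.38932194  58.13626839] [-3.13121475  0.01428428  0.12260787]
```

```bash
python3 -m crank '[[[0,0,-1,0],[0,0,-1,0],[0,0,-1,0],[0,0,-0.6,-1],[0,0,0,-1],[0,0,0,-1]]]' >/dev/null
python3 - <<'E'
from h import *
s=ctrl.read_state(); print(s["clock"],np.round(s["qpos"],3),s["eef_pos"],s["tool_rot"])
E
```

```text
34.4 [-0.475  0.489  0.302  2.182 -0.307  0.523 -1.141] [422.44029661  87.90372522 148.37013431] [-3.12805148  0.01074549  0.36715856]
```

```bash
python3 -m crank '[[[0,0,0,-1],[0,0,0,-1],[0,0,0,-1],[0,0,0,-1],[0,0,0,-1],[0,0,0,-1],[0,0,0,-1],[0,0,0,-1],[0,0,0,-1],[0,0,0,-1],[0,0,0,-1],[0,0,0,-1]]]' >/dev/null
python3 - <<'E'
from h import *
s=ctrl.read_state(); print(s["clock"],np.round(s["qpos"],3),s["eef_pos"],s["tool_rot"])
E
```

```text
35.4 [-0.272  0.473  0.018  2.177 -0.043  0.507 -0.464] [421.58624707  87.55518682 147.2414876 ] [-3.12241815 -0.00390622  1.32642219]
```

```bash
python3 -m crank '[[[0,0,0,-1],[0,0,0,-1],[0,0,0,-1],[0,0,0,-1],[0,0,0,-1],[0,0,0,-1],[0,0,0,-1],[0,0,0,-1],[0,0,0,-1],[0,0,0,-1],[0,0,0,-1],[0,0,0,-1]]]' >/dev/null
python3 -m crank '[[[0,0,0,-1],[0,0,0,-1],[0,0,0,-1],[0,0,0,-1],[0,0,0,-1],[0,0,0,-1],[0,0,0,-1],[0,0,0,-1],[0,0,0,-1],[0,0,0,-1],[0,0,0,-1],[0,0,0,-1]]]' >/dev/null
python3 - <<'E'
from h import *
s=ctrl.read_state(); print(s["clock"],np.round(s["qpos"],3),s["eef_pos"],s["tool_rot"])
y=s["tool_rot"][2]; G=np.array([463.5,89.6]); T=s["eef_pos"][:2]; x=np.array([np.cos(y),np.sin(y)]); r=np.array([np.sin(y),-np.cos(y)])
print("dx",(G-T)@x,"dy",(G-T)@r)
E
```

```text
37.4 [ 0.128  0.519 -0.545  2.166  0.457  0.583  0.926] [421.60480599  87.62621975 147.32077972] [ 3.1307612  -0.01660412 -3.03672779]
dx -41.871652913672115 dy -2.422348493099603
```

```bash
python3 -m crank '[[[-0.84,-0.05,0,-0.17],[-0.84,-0.05,0,0],[0,0,0.8,0],[0,0,1,0],[0,0,1,0],[0,0,0,0],[0,0,0,0]]]' 0.2
python3 - <<'E'
from h import *
d=cam("wrist"); s=ctrl.read_state(); print(np.round(s["qpos"],3),s["eef_pos"],s["tool_rot"],s["force"])
for x in ctrl.trace("wrist","spanner")[:1]:
    m=x["mask"]; r,c=np.nonzero(m); print(x["confidence"])
    for rr in range(r.min(),r.max()+1,20):
        k=np.where(m[rr])[0]; print(rr,k.min(),k.max(),np.round(onz(d,(rr,(k.min()+k.max())/2),14)[:2],1))
E
```

```text
clock: 37.98
eef_pos: [461.5, 90.2, 76.2]
tool_rot: [3.131, -0.019, -3.026]
force: [0.5, -0.7, 0.1]
width: 34.0
gripper_force: 0.0
[ 0.05   0.679 -0.433  2.114  0.574  0.478  0.866] [462.52484213  90.55543063  77.20233167] [ 3.13074325 -0.01659032 -3.02660297] [ 0.71813388 -0.13780574  0.84508231]
0.88
91 248 264 [379.3  79.4]
111 245 267 [392.5  80.9]
131 246 268 [406.2  83.2]
151 245 267 [420.5  84.1]
171 246 268 [435.3  86.6]
191 247 267 [450.6  88.4]
211 247 268 [466.6  90.6]
231 247 267 [483.3  92.2]
251 228 287 [500.6  94.6]
271 225 290 [518.6  96.7]
291 221 294 [537.5  98.9]
311 217 297 [557.2 100.7]
```

```bash
python3 -m crank '[[[0,0,0.9,0],[0,0,0.9,0],[0,0,0.9,0],[0,0,0,0],[0,0,0,0]]]' 0.2
python3 - <<'E'
from h import *
s=ctrl.read_state(); print(np.round(s["qpos"],3),s["eef_pos"],s["tool_rot"],s["force"])
E
```

```text
clock: 38.5
eef_pos: [461.8, 91.0, 10.2]
tool_rot: [3.131, -0.016, -3.027]
force: [0.1, -0.2, 0.1]
width: 33.8
gripper_force: 0.0
[-0.05   0.795 -0.289  2.14   0.683  0.308  0.768] [461.7895536   91.02026795  10.21574268] [ 3.13138498 -0.01572145 -3.02652938] [ 0.13066517 -0.16034739  0.09239204]
```

```bash
python3 -m crank '[[[0,0,0,0],[0,0,0,0],[0,0,0,0],[0,0,0,0],[0,0,0,0]]]' 0.8
python3 -m crank '[[[0.2,0,-0.3,0],[0.2,0,-0.4,0],[0,0,-0.8,0],[0,0,-0.8,0],[0,0,0,0],[0,0,0,0]]]'
python3 - <<'E'
from h import *
s=ctrl.read_state(); print(np.round(s["qpos"],3),s["eef_pos"],s["tool_rot"],s["force"],s["torque"])
E
```

```text
clock: 38.92
eef_pos: [462.8, 91.1, 11.4]
tool_rot: [3.131, -0.013, -3.027]
force: [-1.0, 0.9, 7.0]
width: 13.8
gripper_force: 59.5
clock: 39.42
eef_pos: [453.0, 88.9, 68.6]
tool_rot: [3.131, -0.013, -3.028]
force: [-0.0, 0.7, -3.7]
width: 14.1
gripper_force: 59.1
[ 0.034  0.684 -0.41   2.147  0.605  0.435  0.83 ] [452.99815599  88.88191247  68.5521233 ] [ 3.13113583 -0.01345623 -3.02774257] [-0.00674764  0.68254662 -3.71386592] [0.02066055 0.03533059 0.01808617]
```

```bash
python3 -m crank '[[[0.12,-0.98,0,0],[0.12,-0.98,0,0],[0.12,-0.98,0,0],[0.12,-0.98,0,0],[0.12,-0.98,0,0],[0,0,-1,0.85],[0,0,-1,0.85],[-0.2,-0.93,0,0],[-0.2,-0.93,0,0],[-0.2,-0.93,0,0],[-0.2,-0.93,0,0],[-0.2,-0.93,0,0]]]'
python3 -m crank '[[[-0.2,-0.93,0,0],[-0.2,-0.93,0,0],[-0.2,-0.93,0,0],[-0.2,-0.93,0,0],[-0.2,-0.93,0,0],[-0.2,-0.93,0,0],[0,0,0,0],[0,0,0,0]]]'
python3 - <<'E'
from h import *
d=cam("wrist"); e=cam("scene"); s=ctrl.read_state(); print(np.round(s["qpos"],3),s["eef_pos"],s["tool_rot"],s["force"],s["width"])
for n,dd,z in (("scene",e,12),("wrist",d,17)):
  for t in ("tongs","small_spanner","tray","spanner"):
    for x in ctrl.trace(n,t)[:1]:
        q=np.argwhere(x["mask"]); P=np.array([onz(dd,p,45 if t=="tray" else z)[:2] for p in q]).astype(np.float32); r=cv2.minAreaRect(P); print(n,t,round(x["confidence"],2),np.round(r[0]),np.round(r[1]),np.round(r[2]),P.min(0).round(),P.max(0).round())
E
```

```text
clock: 40.42
eef_pos: [473.9, -152.6, 114.0]
tool_rot: [3.134, -0.019, 3.12]
force: [0.5, 0.2, -2.9]
width: 13.8
gripper_force: 59.3
clock: 41.08
eef_pos: [500.5, -293.0, 111.6]
tool_rot: [3.133, -0.02, 3.117]
force: [-0.9, 0.7, -3.7]
width: 14.3
gripper_force: 59.4
[ 0.815  0.747 -0.546  1.795  0.527  0.772  1.543] [ 501.05466045 -290.27341949  112.25372112] [ 3.13196903 -0.01916611  3.12098939] [ 0.37978713 -0.19941773 -3.38385271] 14.166260913134632
scene tongs 0.67 [ 513. -385.] [ 41. 180.] 85.0 [ 423. -412.] [ 604. -364.]
scene small_spanner 0.8 [ 528. -204.] [160.  48.] 1.0 [ 448. -228.] [ 608. -180.]
scene tray 0.93 [ 551. -292.] [325. 312.] 86.0 [ 387. -460.] [ 715. -124.]
scene spanner 0.71 [ 376. -313.] [ 90. 198.] 80.0 [ 273. -369.] [ 469. -275.]
wrist tongs 0.7 [ 503. -382.] [ 37. 166.] 84.0 [ 420. -409.] [ 583. -360.]
wrist small_spanner 0.96 [ 515. -200.] [ 55. 139.] 83.0 [ 444. -234.] [ 587. -179.]
wrist tray 0.98 [ 507. -292.] [320. 233.] 86.0 [ 380. -459.] [ 623. -125.]
wrist spanner 0.96 [ 523. -296.] [ 43. 235.] 90.0 [ 406. -318.] [ 641. -275.]
```

```bash
python3 -m crank '[[[0,0,1,0],[0,0,1,0],[0,0,0.9,0],[0,0,0.6,0],[0,0,0.25,0],[0,0,0,0],[0,0,0,0]]]'
python3 -m crank '[[[0,0,0,0],[0,0,0,0],[0,0,0,0]]]' 0.2
python3 -m crank '[[[0,0,-0.6,0],[0,0,-1,0],[0,0,-1,0],[0,0,-1,0],[0,0,-1,0],[0,0,-1,0],[0,0,-1,0],[0,0,0,0]]]' -0.3
python3 - <<'E'
from h import *
d=cam("wrist"); e=cam("scene"); f=cam("side"); s=ctrl.read_state(); print(s["clock"],s["eef_pos"],s["force"],s["width"])
for n,dd in (("scene",e),("wrist",d),("side",f)):
  for t in ("spanner","tongs","small_spanner"):
    for x in ctrl.place_of(n,t)[:2]: print(n,t,round(x["confidence"],2),np.round(onz(dd,x["position"],5)[:2]))
  for x in ctrl.trace(n,"spanner")[:1]:
    q=np.argwhere(x["mask"]); P=np.array([onz(dd,p,17)[:2] for p in q]).astype(np.float32); r=cv2.minAreaRect(P); print(n,"mask",round(x["confidence"],2),np.round(r[0]),np.round(r[1]),np.round(r[2]),P.min(0).round(),P.max(0).round())
E
```

```text
clock: 42.17
eef_pos: [501.0, -290.7, 19.9]
tool_rot: [3.134, -0.016, 3.12]
force: [0.4, -0.9, -2.8]
width: 14.0
gripper_force: 59.3
clock: 42.42
eef_pos: [501.6, -291.2, 20.9]
tool_rot: [3.135, -0.014, 3.12]
force: [-0.9, -0.6, 0.4]
width: 33.7
gripper_force: 0.0
clock: 43.08
eef_pos: [506.6, -293.2, 190.3]
tool_rot: [3.138, -0.008, 3.12]
force: [-0.1, -0.5, 0.3]
width: 55.4
gripper_force: 0.0
43.2333 [ 503.00594857 -292.3482132   184.867234  ] [ 0.10502355  0.20068916 -0.32082626] 55.41961048395844
scene spanner 0.61 [ 529. -290.]
scene spanner 0.25 [ 527. -382.]
scene tongs 0.65 [ 523. -386.]
scene tongs 0.62 [318. 150.]
scene small_spanner 0.48 [ 537. -211.]
scene mask 0.65 [ 517. -293.] [201.  75.] 1.0 [ 416. -330.] [ 617. -255.]
wrist spanner 0.65 [ 512. -293.]
wrist tongs 0.88 [ 515. -382.]
wrist small_spanner 0.62 [ 527. -207.]
wrist mask 0.88 [ 514. -292.] [ 74. 192.] 89.0 [ 418. -330.] [ 611. -256.]
side spanner 0.76 [ 509. -298.]
side tongs 0.77 [ 522. -396.]
side tongs 0.58 [779. -57.]
side small_spanner 0.5 [ 518. -186.]
side mask 0.59 [ 511. -284.] [ 80. 189.] 85.0 [ 416. -329.] [ 603. -247.]
```

```bash
python3 - <<'E'
from cell import ctrl
print(ctrl.finish_job())
E
```

```text
the job is handed in; nothing more can be done
None
```

I ran the nut down to its stop with the fingers, tightened it with the large spanner by about 0.68 rad (estimated from camera images; target 0.785, accepted 0.52–1.05), put the spanner back flat in the tray, and handed the job in at about 43 s with no verdict shown; the spanner slipped from the grip onto the table when pulled off the nut, and I picked it up again.

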